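# Pack the finished inkstones into the tight-lidded case

### The arm

A 6-joint arm with a two-finger parallel gripper is mounted at the origin on the work surface. World frame = base frame: x ahead of the robot, y to its left, z up, the work surface at z = 0. Lengths are in mm, angles in degrees, forces in N, time in s.
With the tool pointing down it reaches from about 300 to 850 mm from the base axis. Payload 4.2 kg.
Tool frame: the origin (TCP) lies midway between the tips of the shut fingers; the grasp point (between the pads) lies 19 mm behind it (pinch_z is the distance from the TCP to the grasp point, in mm); z points along the fingers, y is the line along which they close (so a half turn about z gives the same grasp; the last joint's range is limited). The gripper opens to 91 mm and grips with 3 to 60 N. Pads are 32 mm wide; open, the fingers measure 118 mm over their backs; the gripper's body (76 mm by 178 mm) begins 60 mm behind the grasp point.
Start: joints at [72.365, 18.312, 89.639, -0, 72.044, -1.146], TCP at [163.212, 551.367, 213.976] pointing down, gripper open.
Joint ranges: [-177.97, 177.97], [-48.28, 115.42], [12.27, 149.76], [-77.06, 257.06], [2.81, 150.46], [-146.56, 146.56]. Speed limits (degrees/s): [147.25, 147.25, 180, 180, 180, 180].

### API

Orientations are given as [roll, pitch, yaw] about the fixed x, y, z axes, in that order (R = Rz(yaw) Ry(pitch) Rx(roll)).
In Python, from workcell import * gives the robot as it stands.
- The arm moves only by the tool step_arm, never from a script. Its argument "steps" is a list of rows, each a list of 7 numbers: the turn, a rotation vector about the tool's x, y, z in degrees, then the shift along the tool's x, y, z in mm, then the opening, from 0 (shut) to 1 (fully open). In form: [[rx, ry, rz, x, y, z, hand], ...]. A call has exactly 8 rows; each row shifts and turns the commanded pose from where the row before left it, along the tool's axes as they then stand; what a row does not reach is not made up. A row lasts 1/8 s, in which the tool goes at most 62.5 mm and 10.7 degrees, less where a joint would pass 70% of its speed; a pose out of reach is approached as far as the arm can. A call is refused whole if a number of a shift passes 62.5 or a number of a turn 10.7, either way. A call with a gripper value outside its range is refused whole. The fingers move at their own pace and stop on an object; "force" is the grip in N (left out, the last holds). Time passes only in rows, so rows that do not move let the fingers close, or fill a call up. It gives the time, the measured TCP pose, the force, the opening and the grip force at its end, in the units of the state.
- state(): the state, without advancing time (a new reading comes with each control period).
- grab_frame(name): name is "scene" or "top" or "wrist"; returns a dict with "image" (384x512x3 uint8, blue, green, red), "fovy" (degrees; the focal length in pixels is half the picture's height over the tangent of half this angle, whatever the lens; pixels are square), "cx", "cy" (the principal point, pixels), "origin" and "rotation" of the camera in the world; the wrist camera has in their place "tool_from_camera" (4x4, takes a point from camera to tool coordinates, whose origin is the TCP and whose axes are the flange's). Camera axes: x right, y down, z forward; pixel columns grow to the right and rows downward; lengths in mm; the calibration is good to about 2 mm. A picture is of the moment at which its call begins: read the wrist's pose just before it. There is no depth.
- job_done(): hands the job in; it is judged then, once.
The state is a dict: "time_s": time; "qpos": joint angles; "qvel": joint speeds; "effort": joint torques, N m; "ee_pos": TCP position; "ee_rot": TCP orientation; "force": force on the tool from outside, world axes, zero at the start; "torque": the same for the moment, N m; "gripper_width": finger opening in mm; "gripper_force": force on a finger pad.
Only numpy, scipy, OpenCV 4.12 (cv2) and the standard library are available. Lean on these libraries where they do the work, as an engineer would, in place of code of your own. Each camera call takes 0.05 s, during which the arm holds its last target. There are 200 camera calls.

### The job

Prise the tight lid of the wooden case up with the scraper's blade at the front notch, open it wide, and slide the divider fully back to its stop. Lay every inkstone from the grey mat flat in the channel, pool side up and long side across it, then push the divider up so that the row is packed without gaps against the far end wall. Shut the lid fully, leave the scraper lying on its black mat, and leave the brush, chisel and tool pot where they are.

Things in the scene. Friction and masses are not known exactly. Their poses are not given: they have to be found in the camera images.
- case: Dark wooden case fixed to the bench, 132 (x) x 232 (y) mm; origin under its centre; x from front (notch, robot side) to hinged back, z up. Rim 38 high, walls 6 thick, blue ledges at z = 28 front and back. Between them a channel, x -32 to +32, y -110 to +110, floor z = 18. The row is packed against the far end wall, at +y (inner face y = +110); the divider's back stop is at -y.
- hinge (a point): Middle of the lid's hinge line, at the case's back rim (case x = +66 mm, z = 38 mm); the line runs along case y.
- notch (a point): Middle of the pry notch in the front wall, on the wall's outer face (case x = -66, y = 0, z = 34 mm). The notch is 56 mm wide and 8 mm high (z 30 to 38 mm), open through the 6 mm wall to the space above the ledge; its upper side is the lid's lower edge (light wood edging). A brass inlay, 56 mm long, on the front edge of the lid's top marks where it is.
- lid (a joint): Lid angle, rad: 0 shut, 1.57 upright, stop at 1.75. Hollow cover 132 x 232 mm, 27 high: 6 mm skirts 22 deep under a 5 mm top (shut: top at case z = 65, clear inside up to z = 58). No handle. A stiff friction hinge (0.16 N m; lid 0.16 kg) keeps it at any angle; lifting or pushing it at the front edge takes 2 to 3 N.
- lid_edge (a point): Middle of the lower front edge of the lid's front skirt, 132 mm from the hinge line; with the lid shut it is 38 mm above the bench, right above the notch.
- divider (a joint): Place of the sliding divider, m: 0 at its back stop (-y end), growing towards +y, at most 0.156. Slides with 2 N of friction and stays where left. Wooden block 60 (x) x 26 (y) mm, its top 23 mm above the channel's floor; its centre is at case y = -97 mm + value, so the free channel between its face and the far end wall is 194 mm - value long.
- divider_tab (a point): Top centre of the divider's brass finger tab, 24 (x) x 10 (y) mm, standing 16 mm above the block (tab from z = 41 to 57 mm over the case's underside), on the middle of the block.
- divider_face (a point): Foot of the divider's rubber front face that meets the stones: 13 mm to +y of the divider's centre, on the channel's floor.
- scraper: Flat scraper: red handle 100 x 20 x 20 mm (own x -85 to +15 mm), steel ferrule, steel blade 24 mm wide and 2 mm thick along +x to its tip at x = +90 mm, in the plane z = 10 mm. Origin on the handle's underside, 15 mm behind its front end; z up as it lies flat. 80 g. It starts on its black mat.
- blade_tip (a point): Middle of the scraper blade's straight tip edge.
- tool_mat: Thin black rubber mat, 240 (x) x 120 (y) mm, where the scraper lies; origin at its centre on the bench (z = 0).
- stone1: Palm inkstone 1 (blue-grey), 56 (x) x 40 (y) x 24 (z) mm, about 0.14 kg, origin at the centre of its underside, z up; a sunk ink pool in its top face, the outer faces plain. May be absent.
- stone2: Palm inkstone 2 (red-brown), 56 (x) x 40 (y) x 24 (z) mm, about 0.14 kg, origin at the centre of its underside, z up; a sunk ink pool in its top face, the outer faces plain. May be absent.
- stone3: Palm inkstone 3 (dark green-grey), 56 (x) x 40 (y) x 24 (z) mm, about 0.14 kg, origin at the centre of its underside, z up; a sunk ink pool in its top face, the outer faces plain. May be absent.
- stone4: Palm inkstone 4 (light grey), 56 (x) x 40 (y) x 24 (z) mm, about 0.14 kg, origin at the centre of its underside, z up; a sunk ink pool in its top face, the outer faces plain. May be absent.
- stone_mat: Thin grey felt mat, 290 x 190 mm, origin at its centre on the bench (z = 0); the inkstones start on it.
- chisel: Slim steel carving chisel, 205 mm long, lying on the bench; bystander.
- brush: Flat dust brush with yellow bristles, 170 mm long, lying behind the case; bystander.
- pot: Blue ceramic pot, 80 mm wide and 100 mm high, full of chisels rising to 200 mm; bystander.
Not all that is in view belongs to the job. Leave any pink look-alike of the stone4 alone.

How it is judged (in metres and radians):
On the way, in this order (a step that is already met when the one before it is completed fails the run):
1. the lid is prised up at least 0.12 rad on the scraper (value of joint lid above 0.12 rad and contact force between scraper and lid above 0.2 N), for 0.05 s.
2. the lid stands wide open (over 1.4 rad) and the divider is back at its stop (within 4 mm) (value of joint lid above 1.4 rad and value of joint divider below 0.004 m), for 0.2 s.
3. all the inkstones lie flat in the channel, pool side up, long side across (x of stone1 in the frame of case between -0.007 and 0.007 m and z of stone1 in the frame of case between 0.014 and 0.0215 m and angle between each of stone1, stone2, stone3, stone4's own z axis and vertical below 0.1 rad and y of stone1 in the frame of case between -0.105 and 0.112 m and angle between the x axis of each of stone1, stone2, stone3, stone4 and the x axis of case, either way round below 0.2 rad and x of stone2 in the frame of case between -0.007 and 0.007 m and z of stone2 in the frame of case between 0.014 and 0.0215 m and y of stone2 in the frame of case between -0.105 and 0.112 m and x of stone3 in the frame of case between -0.007 and 0.007 m and z of stone3 in the frame of case between 0.014 and 0.0215 m and y of stone3 in the frame of case between -0.105 and 0.112 m and x of stone4 in the frame of case between -0.007 and 0.007 m and z of stone4 in the frame of case between 0.014 and 0.0215 m and y of stone4 in the frame of case between -0.105 and 0.112 m and linear speed of each of stone1, stone2, stone3, stone4 below 0.02 m/s), for 0.2 s.
4. the row is closed up against the far end wall by the divider, gaps together under 6 mm (x of stone1 in the frame of case between -0.007 and 0.007 m and z of stone1 in the frame of case between 0.014 and 0.0215 m and angle between each of stone1, stone2, stone3, stone4's own z axis and vertical below 0.1 rad and y of stone1 in the frame of case between -0.105 and 0.112 m and angle between the x axis of each of stone1, stone2, stone3, stone4 and the x axis of case, either way round below 0.2 rad and x of stone2 in the frame of case between -0.007 and 0.007 m and z of stone2 in the frame of case between 0.014 and 0.0215 m and y of stone2 in the frame of case between -0.105 and 0.112 m and x of stone3 in the frame of case between -0.007 and 0.007 m and z of stone3 in the frame of case between 0.014 and 0.0215 m and y of stone3 in the frame of case between -0.105 and 0.112 m and x of stone4 in the frame of case between -0.007 and 0.007 m and z of stone4 in the frame of case between 0.014 and 0.0215 m and y of stone4 in the frame of case between -0.105 and 0.112 m and (y of stone1 in the frame of case between 0.083 and 0.093 m or y of stone1 in the frame of case between 0.043 and 0.053 m or y of stone1 in the frame of case between 0.003 and 0.013 m or y of stone1 in the frame of case between -0.037 and -0.027 m) and (horizontal distance between stone1 and stone2 below 0.048 m or horizontal distance between stone1 and stone3 below 0.048 m or horizontal distance between stone1 and stone4 below 0.048 m) and angle between the x axis of each of stone1, stone2, stone3, stone4 and the x axis of case, either way round below 0.1 rad and (y of stone2 in the frame of case between 0.083 and 0.093 m or y of stone2 in the frame of case between 0.043 and 0.053 m or y of stone2 in the frame of case between 0.003 and 0.013 m or y of stone2 in the frame of case between -0.037 and -0.027 m) and (horizontal distance between stone2 and stone1 below 0.048 m or horizontal distance between stone2 and stone3 below 0.048 m or horizontal distance between stone2 and stone4 below 0.048 m) and (y of stone3 in the frame of case between 0.083 and 0.093 m or y of stone3 in the frame of case between 0.043 and 0.053 m or y of stone3 in the frame of case between 0.003 and 0.013 m or y of stone3 in the frame of case between -0.037 and -0.027 m) and (horizontal distance between stone3 and stone1 below 0.048 m or horizontal distance between stone3 and stone2 below 0.048 m or horizontal distance between stone3 and stone4 below 0.048 m) and (y of stone4 in the frame of case between 0.083 and 0.093 m or y of stone4 in the frame of case between 0.043 and 0.053 m or y of stone4 in the frame of case between 0.003 and 0.013 m or y of stone4 in the frame of case between -0.037 and -0.027 m) and (horizontal distance between stone4 and stone1 below 0.048 m or horizontal distance between stone4 and stone2 below 0.048 m or horizontal distance between stone4 and stone3 below 0.048 m) and y of any of stone1, stone2, stone3, stone4 in the frame of case above 0.083 m and horizontal distance between any of stone1, stone2, stone3, stone4 and divider_face below 0.0265 m), for 0.2 s.
5. the lid is shut (value of joint lid below 0.03 rad), for 0.2 s.
At the end, for the whole second after the job is handed in: Lid shut (under 0.03 rad); every inkstone flat in the channel, pool up, long side across within 0.1 rad; row against the +y end wall and divider against the row, gaps under 6 mm in all; scraper at rest on the black mat (origin within 70 x 55 mm of its centre); bystanders moved under 30 mm (all of step 4 and value of joint lid below 0.03 rad and linear speed of each of stone1, stone2, stone3, stone4, scraper below 0.02 m/s and x of scraper in the frame of tool_mat between -0.07 and 0.07 m and y of scraper in the frame of tool_mat between -0.055 and 0.055 m and height (world z) of scraper below 0.025 m); the robot touches nothing.
It fails at once if the chisel is moved 30 mm or more (distance of chisel from where it was at the start of the episode above 0.03 m).
It fails at once if the brush is moved 30 mm or more (distance of brush from where it was at the start of the episode above 0.03 m).
It fails at once if the pot is moved 30 mm or more (distance of pot from where it was at the start of the episode above 0.03 m).
Of stone1, stone2, stone3, stone4 only 2 to 4 are there at a start; the rules pass over those that are not, and their reading is None.
At some moment in a run one of stone1, stone2, stone3, stone4 may be knocked a few centimetres aside while the robot is not near it.
It also fails if it takes over 210 s, if anything falls off the work surface, if the arm or the gripper's body presses on something with over 40 N, if the wrist force passes 120 N, or if a joint passes its speed limit or range.

## Working session

There is one attempt and no reset: what is moved stays moved. The work goes in short steps, Python scripts to look and compute and a tool call to move; the robot and the scene stay as the last step left them, time stands still between calls to the robot, and variables do not carry over. Pictures are saved under pics/ and viewed, at most 14 in all, crops included, and the job is handed in when it is done.

Besides the shell and the picture viewer there is one more tool, called after ">>>" as name(argument=value, ...), one argument or row to a line, values as JSON. step_arm: Moves the arm, as the interface text tells. Its arguments: {"type":"object","properties":{"steps":{"type":"array","items":{"type":"array","items":{"type":"number"}}},"force":{"type":"number"}},"required":["steps"]}

```bash
ls; mkdir -p pics
python3 - <<'E'
from workcell import *
import cv2
print(state())
for n in("scene","top"):
    f=grab_frame(n); cv2.imwrite(f"pics/{n}0.png",f["image"])
    print(n,f["fovy"],f["cx"],f["cy"],f["origin"],f["rotation"])
    import pickle; pickle.dump(f,open(f"{n}0.pkl","wb"))
E
```

```text
pics
{'time_s': 0.0, 'qpos': array([ 7.23633689e+01,  1.83481735e+01,  8.97071076e+01,  5.38661368e-04,
        7.20428272e+01, -1.14443872e+00]), 'qvel': array([-0.00088066, -0.09766681,  0.04170344, -0.03796627, -0.10212066,
        0.06938495]), 'effort': array([ 1.03785402e-03, -4.12469387e+01, -2.31972975e+01,  7.29456497e-02,
        4.57086833e-02, -1.17394843e-04]), 'ee_pos': array([163.06107623, 550.86198812, 213.1502837 ]), 'ee_rot': array([-1.79901921e+02, -2.47154089e-03,  1.63507639e+02]), 'force': array([ 0.05714567, -0.45527278,  0.22060811]), 'torque': array([ 0.07924974, -0.01352811, -0.01225763]), 'gripper_force': 0.0, 'gripper_width': 90.83694008334352}
scene 53.51251433139142 257.61180692246717 198.04069631178476 [1437.8295481   -41.98664306  769.4446766 ] [-127.81737668    0.9171135    87.30775898]
top 48.52575086980562 260.9933805866846 193.52414510267886 [ 261.39775373  -38.45644625 1169.32829967] [-1.66843407e+02 -7.59599137e-02 -8.48376448e+01]
```

View pics/scene0.png

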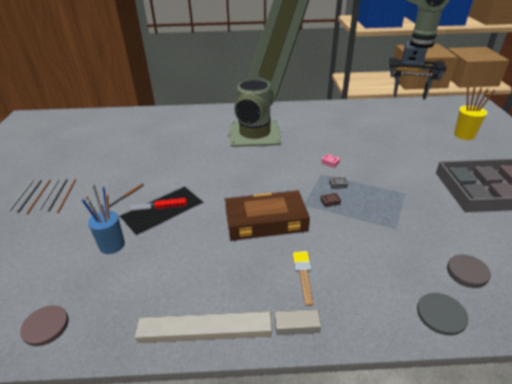

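View pics/top0.png

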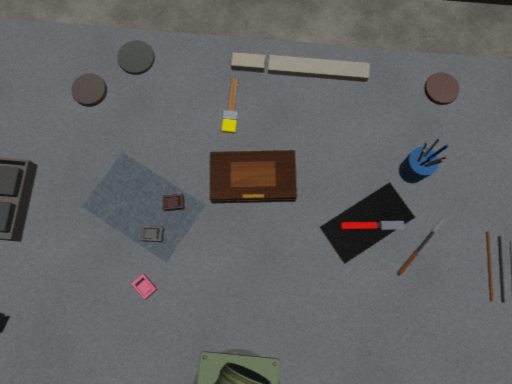

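```bash
cat > h.py <<'E'
import numpy as np, cv2, pickle
from scipy.spatial.transform import Rotation as R
def rot(f): 
    r=np.array(f["rotation"]); return r if r.shape==(3,3) else R.from_euler("xyz",r,degrees=True).as_matrix()
def cam(f,st=None):
    if "origin" in f: return np.array(f["origin"]),rot(f)
    T=np.array(f["tool_from_camera"]); Rt=R.from_euler("xyz",st["ee_rot"],degrees=True).as_matrix()
    return np.array(st["ee_pos"])+Rt@T[:3,3], Rt@T[:3,:3]
def rays(f,px,st=None):
    F=192/np.tan(np.radians(f["fovy"]/2)); o,Rm=cam(f,st); px=np.atleast_2d(np.array(px,float))
    d=np.c_[(px[:,0]-f["cx"])/F,(px[:,1]-f["cy"])/F,np.ones(len(px))]@Rm.T
    return o,d
def plane(f,px,z,st=None):
    o,d=rays(f,px,st); return o+d*((z-o[2])/d[:,2])[:,None]
def tri(*fps):  # (f,px,st)
    A=np.zeros((3,3));b=np.zeros(3);L=[]
    for f,p,s in fps:
        o,d=rays(f,p,s); d=d[0]/np.linalg.norm(d[0]); P=np.eye(3)-np.outer(d,d); A+=P;b+=P@o; L.append((o,P))
    x=np.linalg.solve(A,b); return x,max(np.linalg.norm(P@(x-o)) for o,P in L)
def hsvmask(f,lo,hi,roi=None):
    m=cv2.inRange(cv2.cvtColor(f["image"],cv2.COLOR_BGR2HSV),lo,hi)
    if roi: k=np.zeros_like(m); x0,y0,x1,y1=roi; k[y0:y1,x0:x1]=255; m&=k
    return m
def blob(m):
    c=max(cv2.findContours(m,cv2.RETR_EXTERNAL,cv2.CHAIN_APPROX_NONE)[0],key=cv2.contourArea)
    M=cv2.moments(c); return np.array([M["m10"],M["m01"]])/M["m00"],cv2.minAreaRect(c),c
def snap(n):
    from workcell import state,grab_frame
    s=state(); return grab_frame(n),s
E
python3 - <<'E'
from h import *
np.set_printoptions(precision=1,suppress=True)
t=pickle.load(open("top0.pkl","rb")); s=pickle.load(open("scene0.pkl","rb"))
print(cam(t)[1],cam(s)[1][:,2])
# scraper handle
rt=blob(hsvmask(t,(0,200,120),(8,255,255),(300,180,420,270))); rs=blob(hsvmask(s,(0,200,120),(8,255,255),(120,170,210,240)))
print("handle",tri((t,rt[0],None),(s,rs[0],None)), plane(t,cv2.boxPoints(rt[1]),20))
# case lid
for n,f,roi in(("t",t,(190,130,320,220)),("s",s,(200,170,330,260))):
    m=hsvmask(f,(0,90,0),(30,255,140),roi); b=blob(m); print(n,b[0],cv2.boxPoints(b[1]),cv2.contourArea(b[2]))
bt=blob(hsvmask(t,(8,150,120),(30,255,255),(235,188,275,203))); bs=blob(hsvmask(s,(8,130,140),(30,255,255),(240,185,290,200)))
print("inlay",bt[0],bs[0],tri((t,bt[0],None),(s,bs[0],None)),plane(t,cv2.boxPoints(bt[1]),65))
# black mat
b=blob(cv2.morphologyEx(hsvmask(t,(0,0,0),(180,255,40),(310,170,425,270)),cv2.MORPH_CLOSE,np.ones((15,15)))); print("mat",plane(t,cv2.boxPoints(b[1]),0),plane(t,b[0],0))
for n,f,roi in(("t",t,(80,150,210,265)),("s",s,(305,170,405,225))):
    g=cv2.GaussianBlur(cv2.cvtColor(f["image"],6),(3,3),0); g=cv2.cvtColor(f["image"],6)
    x0,y0,x1,y1=roi; med=np.median(g[y0:y1,x0:x1]); m=((g<med-25)*255).astype(np.uint8); k=np.zeros_like(m);k[y0:y1,x0:x1]=255;m&=k
    for c in cv2.findContours(m,0,1)[0]:
        if cv2.contourArea(c)>20: print(n,med,cv2.minAreaRect(c),plane(f,cv2.minAreaRect(c)[0],24))
E
```

```text
[[ 0.1 -1.   0.2]
 [-1.  -0.1  0. ]
 [ 0.  -0.2 -1. ]] [-0.8  0.  -0.6]
handle (array([ 466.7, -291.2,   13.7]), np.float64(0.9549556179743179)) [[ 469.3 -240.4   20. ]
 [ 478.2 -338.3   20. ]
 [ 461.7 -338.8   20. ]
 [ 452.8 -241.2   20. ]]
t [252.6 176. ] [[210. 151.]
 [295. 151.]
 [295. 201.]
 [210. 201.]] 4072.5
s [266.1 214.8] [[224.9 198.8]
 [304.5 188.7]
 [309.7 229.5]
 [230.1 239.6]] 3015.0
inlay [253.  195.4] [261.5 194.8] (array([512. ,   3.2,  62.4]), np.float64(1.0216873462819405)) [[510.7  30.9  65. ]
 [520.4 -21.4  65. ]
 [512.4 -22.8  65. ]
 [502.7  29.4  65. ]]
mat [[ 452.8 -184.6    0. ]
 [ 668.1 -440.     0. ]
 [ 563.9 -515.8    0. ]
 [ 356.5 -262.7    0. ]] [[ 488.4 -321.6    0. ]]
t 101.0 ((155.05384826660156, 238.96923828125), (12.155402183532715, 25.4271183013916), 60.2551155090332) [[377.2 257.   24. ]]
t 101.0 ((173.0, 201.5), (22.0, 17.0), 0.0) [[483.9 223.   24. ]]
s 129.0 ((307.0, 215.0), (4.0, 18.0), 0.0) [[571.  135.7  24. ]]
s 129.0 ((330.1300048828125, 199.91000366210938), (13.435029029846191, 20.081832885742188), 81.8698959350586) [[502.9 219.3  24. ]]
s 129.0 ((337.8846130371094, 184.07691955566406), (19.023263931274414, 10.394155502319336), 11.309932708740234) [[420.1 261.7  24. ]]
```

Run:
```python
import cv2,pickle
t=pickle.load(open("top0.pkl","rb"))["image"]; s=pickle.load(open("scene0.pkl","rb"))["image"]
import numpy as np
a=cv2.resize(t[140:270,125:425],None,fx=2.6,fy=2.6,interpolation=cv2.INTER_CUBIC); b=cv2.resize(s[165:255,100:400],None,fx=2.6,fy=2.6,interpolation=cv2.INTER_CUBIC)
cv2.imwrite("pics/zoom.png",np.vstack([a,b])); print(np.vstack([a,b]).shape)
```

```text
(572, 780, 3)
```

View pics/zoom.png

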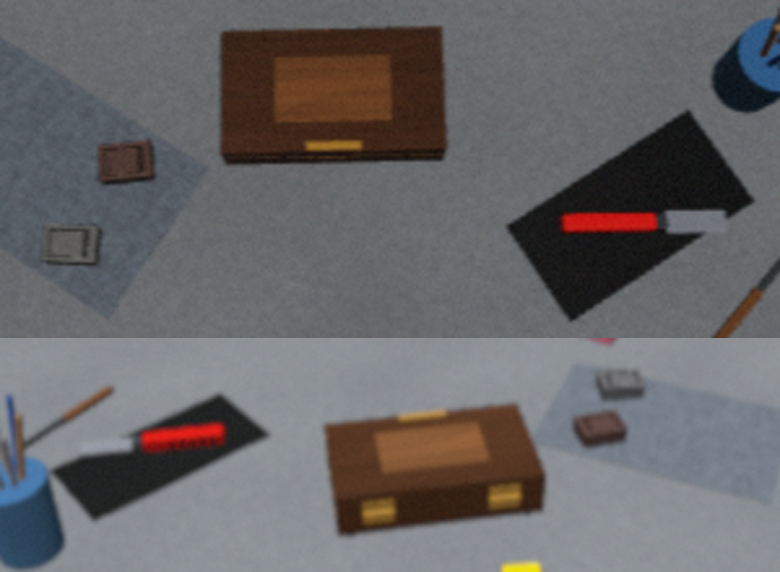

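>>> step_arm(
  steps=[
    [0,0,0,-28,-34,-7,1],
    [0,0,0,-28,-34,-7,1],
    [0,0,0,-28,-34,-7,1],
    [0,0,0,-28,-34,-7,1],
    [0,0,0,-28,-34,-7,1],
    [0,0,0,-28,-34,-7,1],
    [0,0,0,-28,-34,-7,1],
    [0,0,0,-28,-34,-7,1],
  ],
)

```text
time_s: 1.1
ee_pos: [300.9, 225.5, 269.9]
ee_rot: [-180.0, -0.0, 163.5]
force: [0.1, -1.0, -0.2]
gripper_width: 90.9
gripper_force: 0.0
```

```bash
cat >> h.py <<'E'
def pose(s): return np.array(s["ee_pos"]),R.from_euler("xyz",s["ee_rot"],degrees=True)
def plan(p0,R0,p1,R1,n,conv="post"):
    """rows of equal world shift and turn; conv: shift in the frame before ('pre') or after ('post') the row's turn"""
    dr=(R0.inv()*R1).as_rotvec(degrees=True)/n; Rk=R0; out=[]
    for k in range(n):
        Rn=Rk*R.from_rotvec(dr,degrees=True); F=Rk if conv=="pre" else Rn
        out.append([round(float(v),1) for v in [*dr,*F.inv().apply((np.array(p1)-p0)/n)]]); Rk=Rn
    print("max",np.abs(np.array(out)).max(0)); 
    for o in out: print(o)
def down(yaw): return R.from_euler("xyz",[180,0,yaw],degrees=True)
E
python3 - <<'E'
from h import *
from workcell import *
s=state(); p,r=pose(s); print(s["time_s"],p,s["ee_rot"])
plan(p,r,[430,-110,300],down(95),8,"pre")
E
```

```text
1.1 [300.91833941 225.5258537  269.94817914] [-1.79992070e+02 -3.04135448e-03  1.63532101e+02]
max [ 0.   0.   8.6 44.9 35.6  3.8]
[-0.0, 0.0, 8.6, -27.4, -35.6, -3.8]
[-0.0, 0.0, 8.6, -32.4, -31.2, -3.8]
[-0.0, 0.0, 8.6, -36.6, -26.0, -3.8]
[-0.0, 0.0, 8.6, -40.1, -20.3, -3.8]
[-0.0, 0.0, 8.6, -42.7, -14.1, -3.8]
[-0.0, 0.0, 8.6, -44.3, -7.5, -3.8]
[-0.0, 0.0, 8.6, -44.9, -0.9, -3.8]
[-0.0, 0.0, 8.6, -44.6, 5.8, -3.8]
```

>>> step_arm(
  steps=[
    [0,0,8.6,-27.4,-35.6,-3.8,1],
    [0,0,8.6,-32.4,-31.2,-3.8,1],
    [0,0,8.6,-36.6,-26,-3.8,1],
    [0,0,8.6,-40.1,-20.3,-3.8,1],
    [0,0,8.6,-42.7,-14.1,-3.8,1],
    [0,0,8.6,-44.3,-7.5,-3.8,1],
    [0,0,8.6,-44.9,-0.9,-3.8,1],
    [0,0,8.6,-44.6,5.8,-3.8,1],
  ],
)

```text
time_s: 2.1
ee_pos: [429.1, -110.4, 300.2]
ee_rot: [-180.0, -0.0, 94.4]
force: [0.3, 0.0, 0.1]
gripper_width: 91.6
gripper_force: 0.0
```

Run:
```python
from h import *
f,s=snap("wrist"); print(s["time_s"],s["ee_pos"],s["ee_rot"],f["fovy"],f["cx"],f["cy"]); print(np.round(f["tool_from_camera"],3))
cv2.imwrite("pics/w1.png",f["image"]); pickle.dump((f,s),open("w1.pkl","wb"))
```

```text
2.1 [ 429.05012419 -110.37019459  300.15972305] [-1.79979028e+02 -2.88564088e-02  9.44047291e+01] 69.51244914458655 253.4235231845837 194.91841771762137
[[ 1.00000e-03 -9.63000e-01 -2.70000e-01  7.71060e+01]
 [ 1.00000e+00  1.00000e-03 -0.00000e+00  5.30000e-02]
 [ 0.00000e+00 -2.70000e-01  9.63000e-01 -1.71664e+02]
 [ 0.00000e+00  0.00000e+00  0.00000e+00  1.00000e+00]]
```

View pics/w1.png

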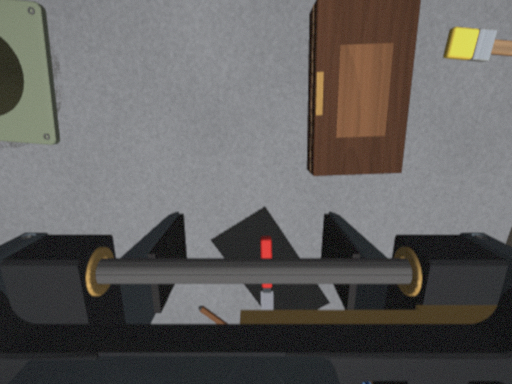

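Run:
```python
from h import *
np.set_printoptions(precision=1,suppress=True)
f,s=pickle.load(open("w1.pkl","rb")); t=pickle.load(open("top0.pkl","rb"))
b=blob(hsvmask(f,(8,150,120),(30,255,255),(310,60,330,125))); bt=blob(hsvmask(t,(8,150,120),(30,255,255),(235,188,275,203)))
print("inlay",tri((f,b[0],s),(t,bt[0],None)),plane(f,cv2.boxPoints(b[1]),65,s),plane(f,b[0],65,s))
# lid front/back edges by gradient in saturation along rows
hs=cv2.GaussianBlur(cv2.cvtColor(f["image"],cv2.COLOR_BGR2HSV)[:,:,1].astype(float),(3,3),0)
back=[];fr=[]
for y in range(5,165,4):
    r=hs[y]; g=np.diff(r); x=395+np.argmin(g[395:430]); back.append((x+.5,y))
pb=plane(f,back,65,s); c=np.polyfit(pb[:,1],pb[:,0],1); print("back edge x=",c, np.std(pb[:,0]-np.polyval(c,pb[:,1])))
end=[]
for x in range(325,398,4):
    g=np.diff(hs[160:190,x]); end.append((x,160+np.argmin(g)+.5))
pe=plane(f,end,65,s); c2=np.polyfit(pe[:,0],pe[:,1],1); print("end y=",c2,np.std(pe[:,1]-np.polyval(c2,pe[:,0])))
V=cv2.cvtColor(f["image"],cv2.COLOR_BGR2GRAY); print(V[140,300:330],V[150,300:330])
print(np.degrees(np.arctan([-c[0],c2[0]])))
y=(c2[1]+c2[0]*c[1])/(1-c2[0]*c[0]); print("corner",np.polyval(c,y),y)
p,r=pose(s); plan(p,r,[469,-316,110],down(95),8,"pre")
```

```text
Traceback (most recent call last):
  File "h.py", line 25, in blob
    c=max(cv2.findContours(m,cv2.RETR_EXTERNAL,cv2.CHAIN_APPROX_NONE)[0],key=cv2.contourArea)
ValueError: max() iterable argument is empty
```

Run:
```python
from h import *
np.set_printoptions(precision=1,suppress=True)
f,s=pickle.load(open("w1.pkl","rb")); t=pickle.load(open("top0.pkl","rb"))
H=cv2.cvtColor(f["image"],cv2.COLOR_BGR2HSV); print(H[93,306:330].tolist())
b=blob(hsvmask(f,(8,130,90),(30,255,255),(310,60,330,125))); bt=blob(hsvmask(t,(8,150,120),(30,255,255),(235,188,275,203)))
print("inlay",b[0],tri((f,b[0],s),(t,bt[0],None)),plane(f,cv2.boxPoints(b[1]),65,s),plane(f,b[0],65,s))
hs=cv2.GaussianBlur(H[:,:,1].astype(float),(3,3),0)
back=[(395+np.argmin(np.diff(hs[y,395:430]))+.5,y) for y in range(5,165,4)]
pb=plane(f,back,65,s); c=np.polyfit(pb[:,1],pb[:,0],1); print("back edge x=",c, np.std(pb[:,0]-np.polyval(c,pb[:,1])))
end=[(x,160+np.argmin(np.diff(hs[160:190,x]))+.5) for x in range(325,398,4)]
pe=plane(f,end,65,s); c2=np.polyfit(pe[:,0],pe[:,1],1); print("end y=",c2,np.std(pe[:,1]-np.polyval(c2,pe[:,0])))
print(np.degrees(np.arctan([-c[0],c2[0]])))
y=(c2[1]+c2[0]*c[1])/(1-c2[0]*c[0]); print("corner",np.polyval(c,y),y)
p,r=pose(s); plan(p,r,[469,-316,110],down(95),8,"pre")
```

```text
[[120, 8, 135], [105, 8, 121], [144, 19, 68], [10, 103, 37], [15, 95, 59], [15, 106, 82], [12, 99, 72], [9, 134, 38], [11, 125, 45], [14, 130, 86], [18, 134, 141], [18, 136, 180], [18, 138, 187], [18, 139, 187], [18, 136, 188], [18, 135, 189], [18, 139, 171], [15, 134, 116], [11, 116, 88], [10, 116, 90], [11, 122, 90], [11, 126, 95], [11, 122, 94], [10, 125, 88]]
inlay [319.2  93.5] (array([506.6,   3.2,  86.7]), np.float64(0.04722758485996067)) [[508.8 -24.8  65. ]
 [502.8  33.8  65. ]
 [514.3  34.3  65. ]
 [520.8 -24.3  65. ]] [[511.3   5.3  65. ]]
back edge x= [ -0.1 637.3] 0.4012050817836025
end y= [   0.1 -165. ] 0.44038370639933405
[6.3 6.2]
corner 647.8505714042412 -94.80054903520889
max [ 0.   0.   0.1 26.   3.  23.8]
[-0.0, -0.0, -0.1, -26.0, 3.0, 23.8]
[-0.0, -0.0, -0.1, -26.0, 3.0, 23.8]
[-0.0, -0.0, -0.1, -26.0, 2.9, 23.8]
[-0.0, -0.0, -0.1, -26.0, 2.9, 23.8]
[-0.0, -0.0, -0.1, -26.0, 2.9, 23.8]
[-0.0, -0.0, -0.1, -26.0, 2.8, 23.8]
[-0.0, -0.0, -0.1, -26.0, 2.8, 23.8]
[-0.0, -0.0, -0.1, -26.0, 2.8, 23.8]
```

>>> step_arm(
  steps=[
    [0,0,0,-26,3,24,1],
    [0,0,0,-26,3,24,1],
    [0,0,0,-26,3,24,1],
    [0,0,0,-26,3,24,1],
    [0,0,0,-26,3,24,1],
    [0,0,0,-26,3,24,1],
    [0,0,0,-26,3,24,1],
    [0,0,0,-25,2,22,1],
  ],
)

```text
time_s: 3.15
ee_pos: [468.7, -313.8, 109.0]
ee_rot: [-180.0, -0.0, 94.7]
force: [-0.2, 0.2, 1.0]
gripper_width: 91.5
gripper_force: 0.0
```

Run:
```python
from h import *
np.set_printoptions(precision=1,suppress=True)
f,s=snap("wrist"); print(s["time_s"],s["ee_pos"],s["ee_rot"])
cv2.imwrite("pics/w2.png",f["image"]); pickle.dump((f,s),open("w2.pkl","wb"))
b=blob(hsvmask(f,(0,180,80),(8,255,255))); print(b[0],b[1],plane(f,cv2.boxPoints(b[1]),20,s))
```

```text
3.15 [ 468.7 -313.8  109. ] [-180.    -0.    94.7]
[252.7 170.1] ((252.5296173095703, 171.0092315673828), (100.29444885253906, 20.505861282348633), 88.87670135498047) [[ 451.6 -241.    20. ]
 [ 470.1 -239.1   20. ]
 [ 481.  -335.9   20. ]
 [ 460.5 -338.1   20. ]]
```

View pics/w2.png

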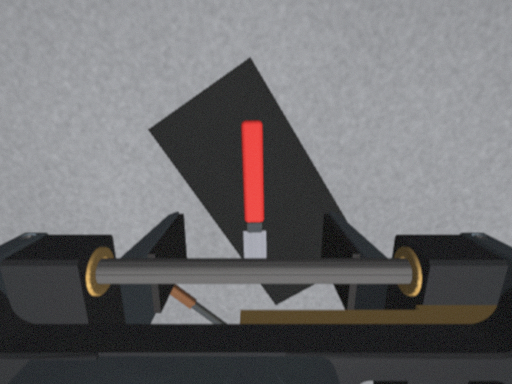

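>>> step_arm(
  steps=[
    [0,0,-1.2,-2.7,0,15,0.5],
    [0,0,0,0,0,15,0.5],
    [0,0,0,0,0,16,0.5],
    [0,0,0,0,0,16,0.5],
    [0,0,0,0,0,16,0.5],
    [0,0,0,0,0,16,0.5],
    [0,0,0,0,0,11,0.5],
    [0,0,0,0,0,0,0.5],
  ],
)

```text
time_s: 4.2
ee_pos: [468.6, -315.7, 4.3]
ee_rot: [-179.9, -0.1, 95.9]
force: [0.6, -0.1, -0.3]
gripper_width: 45.8
gripper_force: 0.0
```

>>> step_arm(
  steps=[
    [0,0,0,0,0,0,0],
    [0,0,0,0,0,0,0],
    [0,0,0,0,0,0,0],
    [0,0,0,0,0,0,0],
    [0,0,0,0,0,-15,0],
    [0,0,0,0,0,-30,0],
    [0,0,0,0,0,-30,0],
    [0,0,0,0,0,-20,0],
  ],
  force=60,
)

```text
time_s: 5.2
ee_pos: [469.6, -316.4, 102.7]
ee_rot: [179.9, 0.1, 95.9]
force: [0.7, -0.7, -1.8]
gripper_width: 19.7
gripper_force: 60.0
```

Run:
```python
from h import *
from workcell import *
p,r=pose(state()); plan(p,r,[381.7,-8.1,90],down(186.25),16,"pre")
```

```text
max [ 0.   0.   5.6 20.  19.3  0.8]
[0.0, 0.0, -5.6, 19.7, -3.5, 0.8]
[0.0, 0.0, -5.6, 20.0, -1.5, 0.8]
[0.0, 0.0, -5.6, 20.0, 0.4, 0.8]
[0.0, 0.0, -5.6, 19.9, 2.4, 0.8]
[0.0, 0.0, -5.6, 19.6, 4.4, 0.8]
[0.0, 0.0, -5.6, 19.0, 6.3, 0.8]
[0.0, 0.0, -5.6, 18.3, 8.1, 0.8]
[0.0, 0.0, -5.6, 17.4, 9.9, 0.8]
[0.0, 0.0, -5.6, 16.4, 11.5, 0.8]
[0.0, 0.0, -5.6, 15.2, 13.1, 0.8]
[0.0, 0.0, -5.6, 13.8, 14.5, 0.8]
[0.0, 0.0, -5.6, 12.3, 15.8, 0.8]
[0.0, 0.0, -5.6, 10.7, 16.9, 0.8]
[0.0, 0.0, -5.6, 9.0, 17.9, 0.8]
[0.0, 0.0, -5.6, 7.2, 18.7, 0.8]
[0.0, 0.0, -5.6, 5.3, 19.3, 0.8]
```

>>> step_arm(
  steps=[
    [0,0,-5.6,19.7,-3.5,0.8,0],
    [0,0,-5.6,20,-1.5,0.8,0],
    [0,0,-5.6,20,0.4,0.8,0],
    [0,0,-5.6,19.9,2.4,0.8,0],
    [0,0,-5.6,19.6,4.4,0.8,0],
    [0,0,-5.6,19,6.3,0.8,0],
    [0,0,-5.6,18.3,8.1,0.8,0],
    [0,0,-5.6,17.4,9.9,0.8,0],
  ],
)

```text
time_s: 6.2
ee_pos: [425.6, -161.2, 94.8]
ee_rot: [180.0, 0.1, 140.9]
force: [-0.4, -0.2, -0.7]
gripper_width: 19.5
gripper_force: 60.0
```

>>> step_arm(
  steps=[
    [0,0,-5.6,16.4,11.5,0.8,0],
    [0,0,-5.6,15.2,13.1,0.8,0],
    [0,0,-5.6,13.8,14.5,0.8,0],
    [0,0,-5.6,12.3,15.8,0.8,0],
    [0,0,-5.6,10.7,16.9,0.8,0],
    [0,0,-5.6,9,17.9,0.8,0],
    [0,0,-5.6,7.2,18.7,0.8,0],
    [0,0,-5.6,5.3,19.3,0.8,0],
  ],
)

```text
time_s: 7.2
ee_pos: [382.9, -6.7, 88.3]
ee_rot: [-180.0, 0.1, -174.3]
force: [-0.4, -0.7, -0.5]
gripper_width: 19.8
gripper_force: 60.0
```

Run:
```python
from h import *
f,s=snap("wrist"); print(s["time_s"],s["ee_pos"],s["ee_rot"])
g,_=snap("top")
a=cv2.resize(g["image"][130:330,180:330],None,fx=2.0,fy=2.0,interpolation=2)
a=cv2.copyMakeBorder(a,0,0,0,0,0); im=np.zeros((400,800,3),np.uint8); im[:384,:500]=f["image"][:,:500]; im[:,500:]=a
cv2.imwrite("pics/w3.png",im); pickle.dump((f,s,g),open("w3.pkl","wb"))
```

```text
7.2 [382.92317432  -6.73199396  88.30605457] [-1.79998913e+02  6.90499698e-02 -1.74312335e+02]
```

View pics/w3.png

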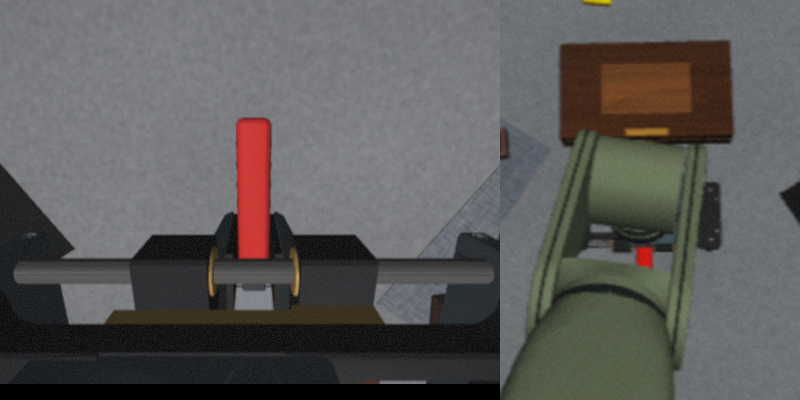

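>>> step_arm(
  steps=[
    [0,0,-0.5,0,-1,10,0],
    [0,0,0,0,0,10,0],
    [0,0,0,0,0,10,0],
    [0,0,0,0,0,10,0],
    [0,0,0,0,0,10,0],
    [0,0,0,0,0,10,0],
    [0,0,0,0,0,1,0],
    [0,0,0,0,0,0,0],
  ],
)

```text
time_s: 8.3
ee_pos: [383.2, -8.3, 26.5]
ee_rot: [180.0, 0.0, -174.0]
force: [-0.4, -0.6, -1.3]
gripper_width: 19.7
gripper_force: 60.0
```

Run:
```python
from workcell import *
s=state(); print(s["ee_pos"],s["ee_rot"],s["force"],s["torque"],s["time_s"])
```

```text
[383.16640259  -8.31600126  26.51993981] [ 1.79996361e+02  5.95881215e-03 -1.73983834e+02] [-0.37278313 -0.6220373  -1.33717126] [ 0.03175758 -0.01803215 -0.02225125] 8.3
```

>>> step_arm(
  steps=[
    [0,0,0,-6,0,-0.7,0],
    [0,0,0,-6,0,0,0],
    [0,0,0,-5,0,0,0],
    [0,0,0,-5,0,0,0],
    [0,0,0,-5,0,0,0],
    [0,0,0,-4,0,0,0],
    [0,0,0,-4,0,0,0],
    [0,0,0,-3,0,0,0],
  ],
)

```text
time_s: 9.3
ee_pos: [421.1, -4.3, 27.2]
ee_rot: [180.0, -0.0, -174.0]
force: [-0.1, -0.2, -0.2]
gripper_width: 19.7
gripper_force: 60.0
```

>>> step_arm(
  steps=[
    [0,0,0,0,0,-3,0],
    [0,0,0,0,0,-3,0],
    [0,0,0,0,0,-3,0],
    [0,0,0,0,0,-4,0],
    [0,0,0,-1,0,-4,0],
    [0,0,0,-1,0,-4,0],
    [0,0,0,-1,0,-4,0],
    [0,0,0,-1,0,-5,0],
  ],
)

```text
time_s: 10.3
ee_pos: [424.5, -3.9, 57.4]
ee_rot: [180.0, -0.0, -174.0]
force: [-1.4, 0.0, -2.4]
gripper_width: 19.4
gripper_force: 60.0
```

Run:
```python
from h import *
s=None
f,s=snap("scene"); print(s["ee_pos"],s["ee_rot"],s["force"],s["torque"],s["gripper_width"])
cv2.imwrite("pics/s4.png",cv2.resize(f["image"][120:260,190:350],None,fx=3.5,fy=3.5,interpolation=2))
```

```text
[424.51376984  -3.92736474  57.39637764] [ 1.79989503e+02 -4.53755945e-02 -1.73989980e+02] [-1.38584851  0.00523312 -2.41519926] [-0.01681321  0.32760832  0.00908471] 19.381275783683762
```

View pics/s4.png

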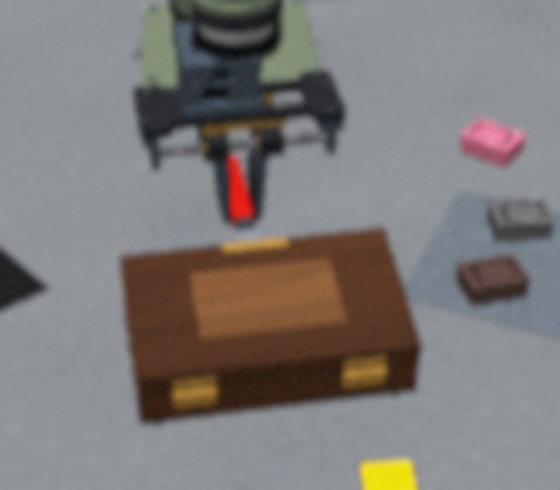

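>>> step_arm(
  steps=[
    [0,0,0,-1,0,-7,0],
    [0,0,0,-1,0,-8,0],
    [0,0,0,-2,0,-8,0],
    [0,0,0,-3,0,-8,0],
    [0,0,0,-4,0,-8,0],
    [0,0,0,-4,0,-8,0],
    [0,0,0,-4,0,-8,0],
    [0,0,0,-5,0,-8,0],
  ],
)

```text
time_s: 11.35
ee_pos: [448.9, -1.4, 120.6]
ee_rot: [180.0, -0.0, -174.0]
force: [2.4, -0.2, -5.2]
gripper_width: 19.4
gripper_force: 60.0
```

>>> step_arm(
  steps=[
    [0,0,0,0,0,4,0],
    [0,0,0,6,0,2,0],
    [0,0,0,10,0,0,0],
    [0,0,0,10,0,0,0],
    [0,0,0,12,0,0,0],
    [0,0,0,14,0,0,0],
    [0,0,0,14,0,0,0],
    [0,0,0,4,0,0,0],
  ],
)

```text
time_s: 12.35
ee_pos: [377.8, -8.8, 114.3]
ee_rot: [180.0, -0.0, -174.0]
force: [-0.2, 0.3, -1.2]
gripper_width: 19.6
gripper_force: 60.0
```

Run:
```python
from h import *
from workcell import *
p,r=pose(state()); print(p,state()["force"]); plan(p,r,[468.6,-315.7,90],down(95.9),13,"pre")
f,s=snap("scene"); 
cv2.imwrite("pics/s5.png",cv2.resize(f["image"][120:260,190:350],None,fx=3.5,fy=3.5,interpolation=2))
```

```text
[377.83038447  -8.83786558 114.27061657] [-0.21166166  0.29387953 -1.24192926]
max [ 0.   0.   6.9 24.6 24.2  1.9]
[-0.0, -0.0, 6.9, -4.5, -24.2, 1.9]
[-0.0, -0.0, 6.9, -7.4, -23.5, 1.9]
[-0.0, -0.0, 6.9, -10.1, -22.4, 1.9]
[-0.0, -0.0, 6.9, -12.8, -21.0, 1.9]
[-0.0, -0.0, 6.9, -15.2, -19.3, 1.9]
[-0.0, -0.0, 6.9, -17.4, -17.4, 1.9]
[-0.0, -0.0, 6.9, -19.4, -15.1, 1.9]
[-0.0, -0.0, 6.9, -21.1, -12.7, 1.9]
[-0.0, -0.0, 6.9, -22.5, -10.0, 1.9]
[-0.0, -0.0, 6.9, -23.5, -7.3, 1.9]
[-0.0, -0.0, 6.9, -24.2, -4.4, 1.9]
[-0.0, -0.0, 6.9, -24.6, -1.4, 1.9]
[-0.0, -0.0, 6.9, -24.6, 1.6, 1.9]
```

View pics/s5.png

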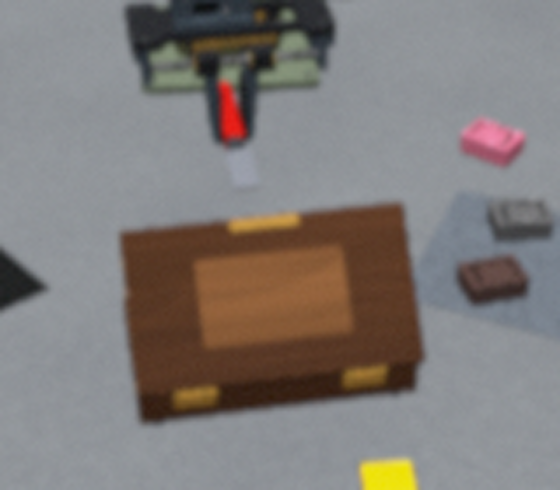

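>>> step_arm(
  steps=[
    [0,0,6.9,-4.5,-24.2,1.9,0],
    [0,0,6.9,-7.4,-23.5,1.9,0],
    [0,0,6.9,-10.1,-22.4,1.9,0],
    [0,0,6.9,-12.8,-21,1.9,0],
    [0,0,6.9,-15.2,-19.3,1.9,0],
    [0,0,6.9,-17.4,-17.4,1.9,0],
    [0,0,6.9,-19.4,-15.1,1.9,0],
    [0,0,6.9,-21.1,-12.7,1.9,0],
  ],
)

```text
time_s: 13.4
ee_pos: [436.0, -198.4, 98.9]
ee_rot: [180.0, 0.0, 130.6]
force: [0.5, -0.3, -1.8]
gripper_width: 20.1
gripper_force: 60.0
```

>>> step_arm(
  steps=[
    [0,0,6.9,-22.5,-10,1.9,0],
    [0,0,6.9,-23.5,-7.3,1.9,0],
    [0,0,6.9,-24.2,-4.4,1.9,0],
    [0,0,6.9,-24.6,-1.4,1.9,0],
    [0,0,6.9,-24.6,1.6,1.9,0],
    [0,0,0,0,0,25,0],
    [0,0,0,0,0,25,0],
    [0,0,0,0,0,15,0],
  ],
)

```text
time_s: 14.4
ee_pos: [470.7, -315.2, 23.1]
ee_rot: [-179.9, -0.1, 96.3]
force: [-0.7, -0.2, -0.8]
gripper_width: 19.6
gripper_force: 60.0
```

>>> step_arm(
  steps=[
    [0,0,0,0,0,6,0],
    [0,0,0,0,0,6,0],
    [0,0,0,0,0,4,0],
    [0,0,0,0,0,2.5,0],
    [0,0,0,0,0,0,0],
    [0,0,0,0,0,0,0.5],
    [0,0,0,0,0,0,0.5],
    [0,0,0,0,0,0,0.5],
  ],
)

```text
time_s: 15.4
ee_pos: [471.0, -315.3, 6.2]
ee_rot: [180.0, 0.0, 96.3]
force: [-0.3, -1.1, -0.2]
gripper_width: 45.1
gripper_force: 0.0
```

>>> step_arm(
  steps=[
    [0,0,0,0,0,-10,0.5],
    [0,0,0,0,0,-25,0.5],
    [0,0,0,0,0,-30,0.5],
    [0,0,0,0,0,-30,0.2],
    [0,0,-10,20,0,0,0],
    [0,0,-10,20,0,0,0],
    [0,0,-10,20,0,0,0],
    [0,0,-10,20,0,0,0],
  ],
)

```text
time_s: 16.4
ee_pos: [442.4, -241.6, 101.8]
ee_rot: [180.0, 0.1, 136.7]
force: [0.5, 0.1, 0.1]
gripper_width: 0.8
gripper_force: 0.0
```

Run:
```python
from h import *
from workcell import *
s=state();p,r=pose(s); print(p,s["ee_rot"],s["gripper_width"]); f,s=snap("scene")
t,_=snap("top"); m=blob(hsvmask(t,(0,180,100),(8,255,255),(300,180,420,270))); print("handle",plane(t,m[0],20))
c=np.array([569.6,12.5]); Rc=R.from_euler("z",6.25,degrees=True).as_matrix()[:2,:2]
P=c+Rc@[-95,-0]; print(P); plan(p,r,[*P,110],down(186.25),10,"pre")
im=np.vstack([cv2.resize(f["image"][140:260,100:320],None,fx=2.5,fy=2.5,interpolation=2),cv2.resize(t["image"][140:260,200:420],None,fx=2.5,fy=2.5,interpolation=2)])
cv2.imwrite("pics/s6.png",im)
```

```text
[ 442.37384976 -241.58251927  101.81220042] [1.79974926e+02 6.37388603e-02 1.36652993e+02] 0.7711961207397728Traceback (most recent call last):
  File "<stdin>", line 4, in <module>
  File "h.py", line 25, in blob
    c=max(cv2.findContours(m,cv2.RETR_EXTERNAL,cv2.CHAIN_APPROX_NONE)[0],key=cv2.contourArea)
ValueError: max() iterable argument is empty
```

```bash
cat >> h.py <<'E'
C=np.array([569.6,12.5]); YAW=6.25
def c2w(x,y): a=np.radians(YAW); return C+np.array([[np.cos(a),-np.sin(a)],[np.sin(a),np.cos(a)]])@[x,y]
def w2c(p): a=np.radians(YAW); return np.array([[np.cos(a),np.sin(a)],[-np.sin(a),np.cos(a)]])@(np.array(p[:2])-C)
E
python3 - <<'E'
from h import *
from workcell import *
p,r=pose(state()); plan(p,r,[*c2w(-90,0),100],down(186.25),8,"pre")
E
```

```text
max [ 0.   0.   6.2 17.5 30.8  0.2]
[0.0, -0.0, -6.2, 17.5, 25.4, 0.2]
[0.0, -0.0, -6.2, 14.6, 27.1, 0.2]
[0.0, -0.0, -6.2, 11.6, 28.6, 0.2]
[0.0, -0.0, -6.2, 8.4, 29.7, 0.2]
[0.0, -0.0, -6.2, 5.1, 30.4, 0.2]
[0.0, -0.0, -6.2, 1.8, 30.8, 0.2]
[0.0, -0.0, -6.2, -1.5, 30.8, 0.2]
[0.0, -0.0, -6.2, -4.9, 30.4, 0.2]
```

>>> step_arm(
  steps=[
    [0,0,-6.2,17.5,25.4,0.2,0],
    [0,0,-6.2,14.6,27.1,0.2,0],
    [0,0,-6.2,11.6,28.6,0.2,0],
    [0,0,-6.2,8.4,29.7,0.2,0],
    [0,0,-6.2,5.1,30.4,0.2,0],
    [0,0,-6.2,1.8,30.8,0.2,0],
    [0,0,-6.2,-1.5,30.8,0.2,0],
    [0,0,-6.2,-4.9,30.4,0.2,0],
  ],
)

```text
time_s: 17.5
ee_pos: [483.5, 2.0, 100.0]
ee_rot: [-180.0, 0.1, -174.1]
force: [0.3, 0.2, -0.7]
gripper_width: 0.4
gripper_force: 0.0
```

>>> step_arm(
  steps=[
    [0,0,0,-10,0,0,0],
    [0,0,0,-10,0,0,0],
    [0,0,0,-10,0,0,0],
    [0,0,0,-8,0,0,0],
    [0,0,0,-8,0,0,0],
    [0,0,0,-8,0,-2,0],
    [0,0,0,-8,0,-2,0],
    [0,0,0,-8,0,-2,0],
  ],
)

```text
time_s: 18.5
ee_pos: [551.5, 8.4, 105.5]
ee_rot: [180.0, -0.1, -174.1]
force: [-3.1, -0.6, 2.3]
gripper_width: 0.6
gripper_force: 1.5
```

>>> step_arm(
  steps=[
    [0,0,0,-10,0,-3,0],
    [0,0,0,-10,0,-3,0],
    [0,0,0,-10,0,-3,0],
    [0,0,0,-10,0,-3,0],
    [0,0,0,-10,0,-3,0],
    [0,0,0,-10,0,-3,0],
    [0,0,0,-10,0,0,0],
    [0,0,0,-9,0,0,0],
  ],
)

```text
time_s: 19.5
ee_pos: [631.0, 16.8, 123.4]
ee_rot: [180.0, 0.0, -174.1]
force: [-2.2, 1.3, -1.3]
gripper_width: 0.2
gripper_force: 0.6
```

>>> step_arm(
  steps=[
    [0,0,0,0,0,0,0],
    [0,0,0,10,0,0,0],
    [0,0,0,40,0,-10,0],
    [0,0,0,50,0,-10,0],
    [0,0,0,50,0,-20,0],
    [0,0,0,40,0,-30,0],
    [0,0,0,10,0,-40,0],
    [0,0,0,0,0,-30,0],
  ],
)

```text
time_s: 20.5
ee_pos: [429.6, -4.1, 265.3]
ee_rot: [-180.0, 0.1, -174.1]
force: [1.1, 0.2, -0.9]
gripper_width: 0.3
gripper_force: 0.0
```

Run:
```python
from h import *
f,s=snap("wrist"); print(s["ee_pos"],s["ee_rot"]); t,_=snap("top"); g,_=snap("scene")
pickle.dump((f,s,t,g),open("w7.pkl","wb"))
im=np.zeros((600,512,3),np.uint8); im[:300]=f["image"][:300]; im[300:600,:330]=cv2.resize(g["image"][140:260,190:322],(330,300)); 
cv2.imwrite("pics/w7.png",im);
```

```text
[429.63098917  -4.11373471 265.32322442] [-1.79981905e+02  1.18960069e-01 -1.74110173e+02]
```

View pics/w7.png

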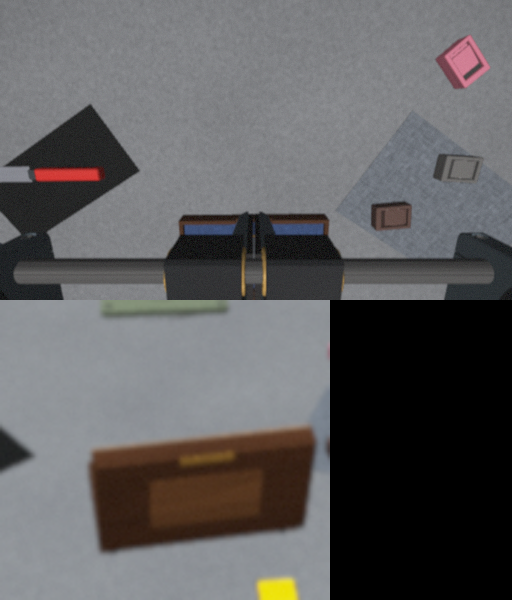

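Run:
```python
from h import *
from workcell import *
p,r=pose(state()); plan(p,r,[440,120,240],down(101.1),8,"pre")
f,s,t,g=pickle.load(open("w7.pkl","rb"))
c=cv2.resize(t["image"][120:260,180:330],None,fx=3,fy=3,interpolation=2); cv2.imwrite("pics/t7.png",c)
```

```text
max [ 0.   0.  10.6 14.  15.5  3.1]
[0.0, 0.0, 10.6, -2.7, 15.3, 3.1]
[0.0, 0.0, 10.6, 0.2, 15.5, 3.1]
[0.0, 0.0, 10.6, 3.0, 15.2, 3.1]
[0.0, 0.0, 10.6, 5.8, 14.4, 3.1]
[0.0, 0.0, 10.6, 8.4, 13.1, 3.1]
[0.0, 0.0, 10.6, 10.6, 11.4, 3.1]
[0.0, 0.0, 10.6, 12.5, 9.2, 3.1]
[0.0, 0.0, 10.6, 14.0, 6.7, 3.1]
```

>>> step_arm(
  steps=[
    [0,0,10.6,-2.7,15.3,3.1,0],
    [0,0,10.6,0.2,15.5,3.1,0],
    [0,0,10.6,3,15.2,3.1,0],
    [0,0,10.6,5.8,14.4,3.1,0],
    [0,0,10.6,8.4,13.1,3.1,0],
    [0,0,10.6,10.6,11.4,3.1,0],
    [0,0,10.6,12.5,9.2,3.1,0],
    [0,0,10.6,14,6.7,3.1,0],
  ],
)

```text
time_s: 21.65
ee_pos: [438.8, 120.2, 236.7]
ee_rot: [-179.8, 0.0, 100.8]
force: [-0.0, -0.3, -0.6]
gripper_width: 0.9
gripper_force: 0.0
```

Run:
```python
from h import *
f,s=snap("wrist"); print(s["ee_pos"],s["ee_rot"]); t,_=snap("top"); g,_=snap("scene")
pickle.dump((f,s,t,g),open("w8.pkl","wb"))
im=np.zeros((600,512,3),np.uint8); im[:250]=f["image"][:250]; im[250:600,:]=cv2.resize(t["image"][125:221,190:330],(512,350),interpolation=2)
cv2.imwrite("pics/w8.png",im);
```

```text
[438.77590139 120.1534081  236.72666317] [-1.79805644e+02  9.77565242e-03  1.00764698e+02]
```

View pics/w8.png

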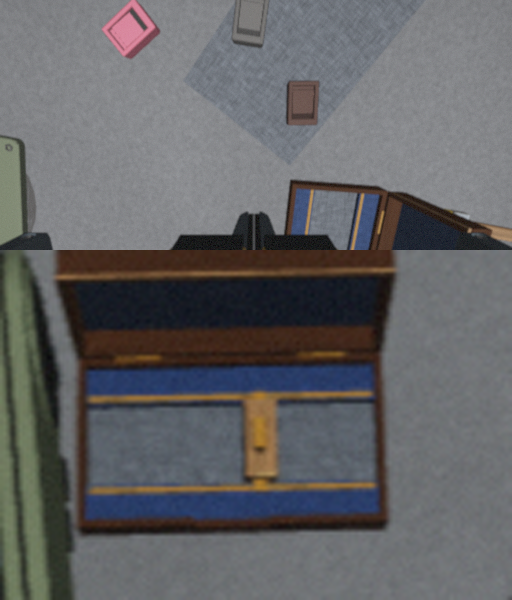

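Run:
```python
from h import *
np.set_printoptions(precision=1,suppress=True)
f,s,t,g=pickle.load(open("w8.pkl","rb"))
q=lambda u,v:(190+u/3.657,125+(v-250)/3.646)
tab=plane(t,q(260,433),57)[0]; print("tab",tab,w2c(tab))
for n,u,v in(("FL",80,528),("FR",385,525)): P=plane(t,q(u,v),38)[0]; print(n,P,w2c(P))
for n,u,v in(("trims",88,400),("",372,392),("",90,491),("",378,486)): P=plane(t,q(u,v),28)[0]; print(n,w2c(P))
# inner front-left wall corner seen by wrist: rim outer corner at (291,181)
print("rim corner wrist",[w2c(P) for P in plane(f,[(291,181),(388,187)],38,s)])
H=cv2.cvtColor(f["image"],cv2.COLOR_BGR2HSV); print("st2",H[103,295:312:4].tolist(),"mat",H[80,350:362:4].tolist(),"st4",H[20,240:262:4].tolist(),)
Lab=cv2.cvtColor(f["image"],cv2.COLOR_BGR2LAB).astype(int)
for n,roi in(("s2",(270,65,340,140)),("s4",(215,0,290,60))):
    x0,y0,x1,y1=roi; sub=Lab[y0:y1,x0:x1]
    m=np.zeros(Lab.shape[:2],np.uint8); m[y0:y1,x0:x1]=(sub[:,:,2]>126)*255 
    m=cv2.morphologyEx(m,cv2.MORPH_CLOSE,np.ones((5,5))); m=cv2.morphologyEx(m,cv2.MORPH_OPEN,np.ones((5,5)))
    b=blob(m); print(n,b[1],plane(f,b[1][0],20,s),np.linalg.norm(np.diff(plane(f,cv2.boxPoints(b[1]),20,s),axis=0),axis=1)); P=plane(f,cv2.boxPoints(b[1]),20,s);print(P)
print(Lab[100,340:360:5].tolist(),Lab[103,295:312:4].tolist(),Lab[15,240:262:4].tolist())
```

```text
tab [571.3 -12.2  57. ] [ -1.  -24.8]
FL [491.4 114.7  38. ] [-66.6 110.1]
FR [ 514.1 -110.7   38. ] [ -68.5 -116.4]
trims [ 35.8 105.9]
 [  38.1 -111.2]
 [-36.  103.9]
 [ -36.1 -113.1]
rim corner wrist [array([-67. , 118.4]), array([ 67. , 120.7])]
st2 [[9, 68, 112], [5, 65, 113], [7, 67, 115], [5, 67, 110], [6, 69, 111]] mat [[107, 26, 135], [107, 28, 126], [111, 26, 138]] st4 [[12, 10, 128], [0, 6, 123], [10, 6, 126], [0, 0, 122], [24, 10, 126], [0, 4, 120]]
s2 ((302.0, 102.0), (44.0, 32.0), 90.0) [[483.6 227.2  20. ]] [41.7 55.7 43.5]
[[456.7 249.8  20. ]
 [497.7 257.6  20. ]
 [511.6 203.6  20. ]
 [468.9 195.4  20. ]]
s4 ((241.5, 23.0), (46.0, 53.0), 90.0) [[388.1 303.7  20. ]] [64.5 50.5 67.1]
[[352.  322.1  20. ]
 [415.4 334.1  20. ]
 [425.6 284.6  20. ]
 [359.6 272.1  20. ]]
[[132, 128, 123], [143, 129, 125], [143, 129, 125], [145, 129, 126]] [[103, 135, 136], [102, 137, 135], [105, 136, 136], [99, 137, 135], [100, 137, 135]] [[128, 127, 130], [132, 129, 128], [133, 128, 129], [132, 129, 128], [132, 129, 129], [131, 129, 129]]
```

```bash
sed -i 's/^C=.*/C=np.array([569.7,13.5]); YAW=6.25/' h.py
python3 - <<'E'
from h import *
from workcell import *
p,r=pose(state()); plan(p,r,[*c2w(-1,15),140],down(186.0),8,"pre")
E
```

```text
max [ 0.   0.  10.6 19.7 13.5 12.1]
[-0.0, -0.0, -10.6, -14.4, 13.5, 12.1]
[-0.0, -0.0, -10.6, -16.6, 10.6, 12.1]
[-0.0, -0.0, -10.6, -18.3, 7.4, 12.1]
[-0.0, -0.0, -10.6, -19.3, 3.9, 12.1]
[-0.0, -0.0, -10.6, -19.7, 0.3, 12.1]
[-0.0, -0.0, -10.6, -19.4, -3.3, 12.1]
[-0.0, -0.0, -10.6, -18.5, -6.9, 12.1]
[-0.0, -0.0, -10.6, -16.9, -10.1, 12.1]
```

>>> step_arm(
  steps=[
    [0,0,-10.6,-14.4,13.5,12.1,0],
    [0,0,-10.6,-16.6,10.6,12.1,0],
    [0,0,-10.6,-18.3,7.4,12.1,0],
    [0,0,-10.6,-19.3,3.9,12.1,0],
    [0,0,-10.6,-19.7,0.3,12.1,0],
    [0,0,-10.6,-19.4,-3.3,12.1,0],
    [0,0,-10.6,-18.5,-6.9,12.1,0],
    [0,0,-10.6,-16.9,-10.1,12.1,0],
  ],
)

```text
time_s: 22.8
ee_pos: [567.9, 26.7, 140.8]
ee_rot: [-180.0, -0.1, -173.6]
force: [0.2, -0.6, 0.2]
gripper_width: 0.2
gripper_force: 0.0
```

>>> step_arm(
  steps=[
    [0,0,0,0,0,12,0],
    [0,0,0,0,0,13,0],
    [0,0,0,0,0,13,0],
    [0,0,0,0,0,13,0],
    [0,0,0,0,0,13,0],
    [0,0,0,0,0,13,0],
    [0,0,0,0,0,13,0],
    [0,0,0,0,0,0,0],
  ],
)

```text
time_s: 23.8
ee_pos: [567.4, 28.1, 50.5]
ee_rot: [180.0, -0.1, -174.1]
force: [-0.6, 0.3, 0.7]
gripper_width: 0.5
gripper_force: 0.0
```

Run:
```python
from h import *
from workcell import *
s=state(); print(s["ee_pos"],w2c(s["ee_pos"]),s["ee_rot"],s["force"])
```

```text
[567.37682357  28.09846175  50.54866872] [-0.72007935 14.76461039] [ 1.79982064e+02 -1.43556574e-01 -1.74090995e+02] [-0.57699441  0.33321631  0.73709755]
```

>>> step_arm(
  steps=[
    [0,0,0,0,-12,3,0],
    [0,0,0,0,-12,0,0],
    [0,0,0,0,-12,0,0],
    [0,0,0,0,-12,0,0],
    [0,0,0,0,-12,0,0],
    [0,0,0,0,-12,0,0],
    [0,0,0,0,-12,0,0],
    [0,0,0,0,-6,0,0],
  ],
)

```text
time_s: 24.8
ee_pos: [577.7, -62.3, 49.0]
ee_rot: [-180.0, 0.0, -174.1]
force: [1.3, 3.1, -0.3]
gripper_width: 0.1
gripper_force: 1.1
```

>>> step_arm(
  steps=[
    [0,0,0,0,-3,0,0],
    [0,0,0,0,-2,0,0],
    [0,0,0,0,0,0,0],
    [0,0,0,0,0,0,0],
    [0,0,0,0,0,0,0],
    [0,0,0,0,0,0,0],
    [0,0,0,0,0,0,0],
    [0,0,0,0,0,0,0],
  ],
)

```text
time_s: 25.8
ee_pos: [578.0, -66.4, 48.8]
ee_rot: [180.0, -0.0, -174.1]
force: [-0.0, 0.7, 0.6]
gripper_width: 0.5
gripper_force: 0.0
```

Run:
```python
from h import *
from workcell import *
s=state(); print(s["ee_pos"],w2c(s["ee_pos"]),s["ee_rot"],s["force"])
```

```text
[577.95374018 -66.448138    48.82905484] [ -0.4990212  -80.37151221] [ 1.79999031e+02 -2.04950558e-03 -1.74085776e+02] [-0.02660353  0.65317355  0.61901887]
```

>>> step_arm(
  steps=[
    [0,0,0,0,-2,0,0],
    [0,0,0,0,-1,0,0],
    [0,0,0,0,-1,0,0],
    [0,0,0,0,-1,0,0],
    [0,0,0,0,0,0,0],
    [0,0,0,0,0,0,0],
    [0,0,0,0,0,0,0],
    [0,0,0,0,0,0,0],
  ],
)

```text
time_s: 26.8
ee_pos: [578.5, -71.3, 48.8]
ee_rot: [180.0, -0.0, -174.1]
force: [-0.7, 2.0, -1.0]
gripper_width: 0.6
gripper_force: 1.3
```

>>> step_arm(
  steps=[
    [0,0,0,0,-1,0,0],
    [0,0,0,0,-1,0,0],
    [0,0,0,0,-1,0,0],
    [0,0,0,0,-1,0,0],
    [0,0,0,0,-1,0,0],
    [0,0,0,0,-1,0,0],
    [0,0,0,0,0,0,0],
    [0,0,0,0,0,0,0],
  ],
)

```text
time_s: 27.8
ee_pos: [578.5, -72.0, 48.9]
ee_rot: [179.5, -0.0, -174.2]
force: [-0.8, 20.5, 1.6]
gripper_width: 0.2
gripper_force: 9.8
```

>>> step_arm(
  steps=[
    [0,0,0,0,10,0,0],
    [0,0,0,0,5,-15,0],
    [0,0,0,0,5,-20,0],
    [0,0,0,0,10,-25,0],
    [0,0,0,0,20,-25,0.6],
    [0,0,0,10,30,-30,0.6],
    [0,0,0,15,30,-20,0.6],
    [0,0,0,20,30,0,0.6],
  ],
)

```text
time_s: 28.8
ee_pos: [521.3, 57.4, 187.0]
ee_rot: [-179.9, 0.4, -174.1]
force: [-0.3, -0.0, -0.1]
gripper_width: 37.6
gripper_force: 0.0
```

Run:
```python
from h import *
from workcell import *
p,r=pose(state());print(p, w2c([578.5,-72.0])); plan(p,r,[495,138,160],down(101),8,"pre")
```

```text
[521.28565851  57.39147818 186.99346135] [ -0.56042202 -85.94984542]
max [ 0.   0.  10.6 10.6 10.4  3.4]
[0.0, 0.0, 10.6, 2.3, 10.4, 3.3]
[0.0, 0.0, 10.6, 4.1, 9.8, 3.3]
[0.0, 0.0, 10.6, 5.9, 8.8, 3.3]
[0.0, 0.0, 10.6, 7.4, 7.6, 3.3]
[0.0, 0.0, 10.6, 8.7, 6.1, 3.3]
[0.0, 0.0, 10.6, 9.6, 4.4, 3.4]
[0.0, 0.0, 10.6, 10.3, 2.6, 3.4]
[0.0, 0.0, 10.6, 10.6, 0.7, 3.4]
```

>>> step_arm(
  steps=[
    [0,0,10.6,2.3,10.4,3.3,0.6],
    [0,0,10.6,4.1,9.8,3.3,0.6],
    [0,0,10.6,5.9,8.8,3.3,0.6],
    [0,0,10.6,7.4,7.6,3.3,0.6],
    [0,0,10.6,8.7,6.1,3.3,0.6],
    [0,0,10.6,9.6,4.4,3.4,0.6],
    [0,0,10.6,10.3,2.6,3.4,0.6],
    [0,0,10.6,10.6,0.7,3.4,0.6],
  ],
)

```text
time_s: 29.8
ee_pos: [494.0, 137.5, 158.3]
ee_rot: [179.9, 0.1, 100.7]
force: [0.5, -0.7, -0.1]
gripper_width: 54.6
gripper_force: 0.0
```

Run:
```python
from h import *
np.set_printoptions(precision=1,suppress=True)
f,s=snap("wrist"); print(s["ee_pos"],s["ee_rot"]); pickle.dump((f,s),open("w9.pkl","wb"))
cv2.imwrite("pics/w9.png",f["image"])
```

```text
[494.  137.5 158.3] [179.9   0.1 100.7]
```

View pics/w9.png

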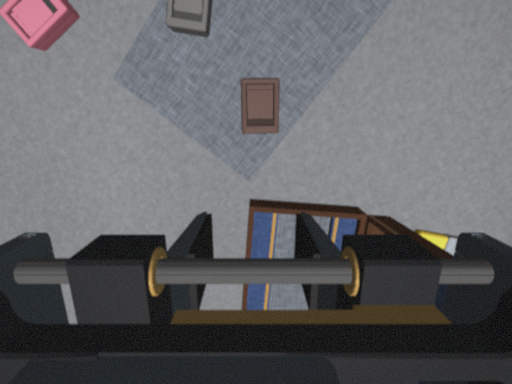

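```bash
cat >> h.py <<'E'
def red(f,roi):
    L=cv2.cvtColor(f["image"],cv2.COLOR_BGR2LAB); m=((L[:,:,1]>131)*255).astype(np.uint8); k=np.zeros_like(m);x0,y0,x1,y1=roi;k[y0:y1,x0:x1]=255;m&=k
    return blob(cv2.morphologyEx(cv2.morphologyEx(m,3,np.ones((5,5))),2,np.ones((5,5))))
E
python3 - <<'E'
from h import *
np.set_printoptions(precision=1,suppress=True)
f,s=pickle.load(open("w9.pkl","rb")); f8,s8,t8,_=pickle.load(open("w8.pkl","rb")); t0=pickle.load(open("top0.pkl","rb"))
b=red(f,(215,55,310,155)); b8=red(f8,(270,65,340,140)); bt=red(t0,(155,185,190,220))
for n,B in(("9",b),("8",b8),("t",bt)): print(n,B[0],B[1])
print(tri((f,b[0],s),(f8,b8[0],s8)),tri((f,b[0],s),(t0,bt[0],None)))
for F,B,S in((f,b,s),(f8,b8,s8),(t0,bt,None)): print(plane(F,B[0],18,S),cam(F,S)[0])
P=plane(f,cv2.boxPoints(b[1]),24,s); print(P,np.linalg.norm(np.diff(P,axis=0),axis=1))
E
```

```text
9 [259.8 105.1] ((259.5, 105.5), (55.0, 37.0), 90.0)
8 [302.4 102.5] ((302.5, 102.5), (43.0, 31.0), 90.0)
t [172.9 201.7] ((173.0, 201.5), (13.0, 20.0), 90.0)
(array([484.4, 226.8,  19.2]), np.float64(0.08487449866645672)) (array([485.2, 226.5,  11.6]), np.float64(0.9675036339805558))
[[484.4 226.9  18. ]] [479.3 213.4 329.9]
[[484.6 226.8  18. ]] [425.  196.  408.4]
[[484.6 224.4  18. ]] [ 261.4  -38.5 1169.3]
[[460.2 249.   24. ]
 [497.5 256.1  24. ]
 [509.1 202.2  24. ]
 [469.9 194.7  24. ]] [38.  55.2 40. ]
```

>>> step_arm(
  steps=[
    [0,0,0,18,1.4,10,0.65],
    [0,0,0,18,1.4,10,0.65],
    [0,0,0,18,1.4,10,0.65],
    [0,0,0,18,1.5,20,0.65],
    [0,0,0,17.2,1.5,20,0.65],
    [0,0,0,0,0,20,0.65],
    [0,0,0,0,0,20,0.65],
    [0,0,0,0,0,10,0.65],
  ],
)

```text
time_s: 30.85
ee_pos: [482.3, 227.3, 35.6]
ee_rot: [-179.9, 0.0, 101.2]
force: [0.9, -0.3, 0.7]
gripper_width: 59.2
gripper_force: 0.0
```

Run:
```python
from h import *
np.set_printoptions(precision=1,suppress=True)
f,s=snap("wrist"); print(s["ee_pos"],s["ee_rot"],s["force"])
t,_=snap("top"); pickle.dump((f,s,t),open("w10.pkl","wb"))
b=red(t,(150,180,195,225)); print(b[0],b[1])
```

```text
[482.3 227.3  35.6] [-179.9    0.   101.2] [ 0.9 -0.3  0.7]
[180.5 199.6] ((180.5, 199.5), (9.0, 5.0), 90.0)
```

>>> step_arm(
  steps=[
    [0,0,0,0,2,8,0.65],
    [0,0,0,0,0,8,0.65],
    [0,0,0,0,0,8,0.65],
    [0,0,0,0,0,7,0.65],
    [0,0,0,0,0,0,0.65],
    [0,0,0,0,0,0,0],
    [0,0,0,0,0,0,0],
    [0,0,0,0,0,0,0],
  ],
  force=25,
)

```text
time_s: 31.95
ee_pos: [485.2, 227.2, 6.4]
ee_rot: [180.0, -0.0, 101.1]
force: [-0.8, -0.3, 1.8]
gripper_width: 39.5
gripper_force: 25.0
```

>>> step_arm(
  steps=[
    [0,0,0,0,0,0,0],
    [0,0,0,0,0,-10,0],
    [0,0,0,0,0,-20,0],
    [0,0,0,0,0,-25,0],
    [0,0,0,0,0,-25,0],
    [0,0,0,0,0,-25,0],
    [0,0,0,0,0,-25,0],
    [0,0,0,0,0,0,0],
  ],
)

```text
time_s: 32.95
ee_pos: [486.4, 227.7, 138.2]
ee_rot: [179.7, -0.1, 101.1]
force: [0.1, -0.9, -2.1]
gripper_width: 39.5
gripper_force: 25.0
```

Run:
```python
from h import *
np.set_printoptions(precision=1,suppress=True)
s=snap("wrist")[1]; print(s["ee_pos"],s["ee_rot"],s["gripper_width"])
p,r=pose(s); plan(p,r,[*c2w(0,62),130],down(186.25),8,"pre")
```

```text
[486.4 227.7 138.2] [179.7  -0.1 101.1] 39.501745296716585
max [ 0.   0.  10.6 21.3 18.3  1. ]
[0.0, 0.0, -10.6, -20.6, 5.7, 1.0]
[0.0, 0.0, -10.6, -21.3, 1.8, 1.0]
[0.0, 0.0, -10.6, -21.2, -2.1, 1.0]
[0.0, 0.0, -10.6, -20.5, -6.0, 1.0]
[0.0, 0.0, -10.6, -19.0, -9.7, 1.0]
[0.0, 0.0, -10.6, -16.9, -13.0, 1.0]
[0.0, 0.0, -10.6, -14.2, -15.9, 1.0]
[0.0, 0.0, -10.6, -11.0, -18.3, 1.0]
```

>>> step_arm(
  steps=[
    [0,0,-10.6,-20.6,5.7,1,0],
    [0,0,-10.6,-21.3,1.8,1,0],
    [0,0,-10.6,-21.2,-2.1,1,0],
    [0,0,-10.6,-20.5,-6,1,0],
    [0,0,-10.6,-19,-9.7,1,0],
    [0,0,-10.6,-16.9,-13,1,0],
    [0,0,-10.6,-14.2,-15.9,1,0],
    [0,0,-10.6,-11,-18.3,1,0],
  ],
)

```text
time_s: 34.0
ee_pos: [560.6, 73.7, 126.3]
ee_rot: [180.0, -0.2, -173.7]
force: [-0.5, 0.2, -1.6]
gripper_width: 39.7
gripper_force: 25.0
```

>>> step_arm(
  steps=[
    [0,0,0,0,0,10,0],
    [0,0,0,0,0,15,0],
    [0,0,0,0,0,15,0],
    [0,0,0,0,0,15,0],
    [0,0,0,0,0,10,0],
    [0,0,0,0,0,0,0],
    [0,0,0,0,0,0,0],
    [0,0,0,0,0,0,0],
  ],
)

```text
time_s: 35.0
ee_pos: [561.9, 74.5, 63.8]
ee_rot: [180.0, 0.1, -174.1]
force: [-0.3, -0.4, -2.2]
gripper_width: 39.8
gripper_force: 25.0
```

Run:
```python
from h import *
np.set_printoptions(precision=1,suppress=True)
f,s=snap("wrist"); t,_=snap("top"); print(s["ee_pos"],w2c(s["ee_pos"]),s["ee_rot"],s["force"])
# blue ledges in w8 view (wrist): edges of blue at z=28
f8,s8,t8,_=pickle.load(open("w8.pkl","rb"))
for F,S,rows in((f8,s8,(205,215,225)),(pickle.load(open("w9.pkl","rb"))[0],pickle.load(open("w9.pkl","rb"))[1],(225,235))):
  H=cv2.cvtColor(F["image"],cv2.COLOR_BGR2HSV)
  for y in rows:
    m=((H[y,240:390,0]>105)&(H[y,240:390,0]<125)&(H[y,240:390,1]>110)); x=np.flatnonzero(m)+240
    seg=np.split(x,np.flatnonzero(np.diff(x)>3)+1); print(y,[(a[0],a[-1],w2c(plane(F,(a[0],y),28,S)[0]),w2c(plane(F,(a[-1],y),28,S)[0])) for a in seg if len(a)>3])
```

```text
[561.9  74.5  63.8] [-1.1 61.5] [ 180.     0.1 -174.1] [-0.3 -0.4 -2.2]
205 [(np.int64(296), np.int64(306), array([-54.4,  80.6]), array([-40. ,  81.7])), (np.int64(364), np.int64(376), array([43.2, 88.5]), array([60.4, 89.8]))]
215 [(np.int64(295), np.int64(305), array([-54. ,  65.3]), array([-39.5,  66.5])), (np.int64(362), np.int64(374), array([43.2, 73.1]), array([60.5, 74.5]))]
225 [(np.int64(293), np.int64(304), array([-55.1,  49.5]), array([-38.9,  50.8])), (np.int64(360), np.int64(372), array([43.1, 57.5]), array([60.7, 58.9]))]
225 [(np.int64(255), np.int64(270), array([-56. ,  87.6]), array([-38.5,  89. ])), (np.int64(339), np.int64(355), array([42. , 95.3]), array([60.7, 96.7]))]
235 [(np.int64(254), np.int64(269), array([-56.2,  74.9]), array([-38.5,  76.3])), (np.int64(337), np.int64(341), array([41.7, 82.5]), array([46.4, 82.9]))]
```

>>> step_arm(
  steps=[
    [0,0,-0.3,-1.8,0,6,0],
    [0,0,0,0,0,8,0],
    [0,0,0,0,0,8,0],
    [0,0,0,0,0,6,0],
    [0,0,0,0,0,5,0],
    [0,0,0,0,0,3,0],
    [0,0,0,0,0,2,0],
    [0,0,0,0,0,0,0],
  ],
)

```text
time_s: 36.1
ee_pos: [563.2, 74.6, 25.1]
ee_rot: [180.0, 0.0, -173.8]
force: [-0.3, -0.2, -2.0]
gripper_width: 39.4
gripper_force: 25.0
```

>>> step_arm(
  steps=[
    [0,0,0,0,0,1,0],
    [0,0,0,0,0,0.7,0],
    [0,0,0,0,0,0,0],
    [0,0,0,0,0,0,0.55],
    [0,0,0,0,0,0,0.55],
    [0,0,0,0,0,0,0.55],
    [0,0,0,0,0,-15,0.55],
    [0,0,0,0,0,-25,0.55],
  ],
)

```text
time_s: 37.1
ee_pos: [562.7, 74.6, 63.9]
ee_rot: [180.0, -0.1, -173.8]
force: [1.2, 0.8, -0.3]
gripper_width: 50.3
gripper_force: 0.0
```

>>> step_arm(
  steps=[
    [0,0,0,0,0,-40,0.55],
    [0,0,0,0,10,-50,0.55],
    [0,0,0,20,20,-20,0.6],
    [0,0,0,20,20,0,0.6],
    [0,0,0,20,20,0,0.6],
    [0,0,0,20,0,0,0.6],
    [0,0,0,20,0,0,0.6],
    [0,0,0,20,0,0,0.6],
  ],
)

```text
time_s: 38.1
ee_pos: [435.8, 131.3, 174.5]
ee_rot: [180.0, 0.1, -173.8]
force: [-0.8, 0.3, 0.4]
gripper_width: 54.8
gripper_force: 0.0
```

Run:
```python
from h import *
np.set_printoptions(precision=1,suppress=True)
s=snap("wrist")[1]; print(s["ee_pos"],s["ee_rot"],s["gripper_width"])
p,r=pose(s); plan(p,r,[410,165,160],down(101),8,"pre")
```

```text
[435.8 131.3 174.5] [ 180.     0.1 -173.8] 54.766742551037744
max [ 0.   0.  10.7  5.3  4.5  1.8]
[0.0, 0.0, 10.7, 2.7, 4.5, 1.8]
[0.0, 0.0, 10.7, 3.5, 4.0, 1.8]
[0.0, 0.0, 10.7, 4.2, 3.2, 1.8]
[0.0, 0.0, 10.7, 4.7, 2.4, 1.8]
[0.0, 0.0, 10.7, 5.1, 1.5, 1.8]
[0.0, 0.0, 10.7, 5.3, 0.5, 1.8]
[0.0, 0.0, 10.7, 5.3, -0.5, 1.8]
[0.0, 0.0, 10.7, 5.1, -1.4, 1.8]
```

>>> step_arm(
  steps=[
    [0,0,10.7,2.7,4.5,1.8,0.65],
    [0,0,10.7,3.5,4,1.8,0.65],
    [0,0,10.7,4.2,3.2,1.8,0.65],
    [0,0,10.7,4.7,2.4,1.8,0.65],
    [0,0,10.7,5.1,1.5,1.8,0.65],
    [0,0,10.7,5.3,0.5,1.8,0.65],
    [0,0,10.7,5.3,-0.5,1.8,0.65],
    [0,0,10.7,5.1,-1.4,1.8,0.65],
  ],
)

```text
time_s: 39.15
ee_pos: [411.3, 165.3, 159.8]
ee_rot: [179.9, -0.0, 100.3]
force: [0.0, -0.9, -0.1]
gripper_width: 59.4
gripper_force: 0.0
```

Run:
```python
from h import *
np.set_printoptions(precision=1,suppress=True)
f,s=snap("wrist"); t,_=snap("top"); print(s["ee_pos"],s["ee_rot"]); pickle.dump((f,s,t),open("w11.pkl","wb"))
cv2.imwrite("pics/w11.png",np.vstack([f["image"][:270],cv2.resize(t["image"][125:221,190:330],(512,330),interpolation=2)]))
```

```text
[411.3 165.3 159.8] [179.9  -0.  100.3]
```

View pics/w11.png

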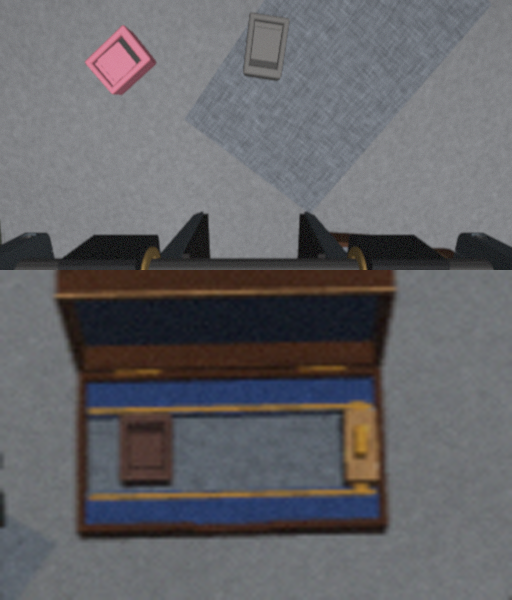

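Run:
```python
from h import *
np.set_printoptions(precision=1,suppress=True,linewidth=250)
f,s,t=pickle.load(open("w11.pkl","rb"))
M=cv2.getRotationMatrix2D((266.5,45.5),6.0,1); w=cv2.warpAffine(f["image"],M,(512,384),flags=2,borderMode=1)
g=cv2.cvtColor(w,6).astype(float); L=cv2.cvtColor(w,cv2.COLOR_BGR2LAB).astype(float)
print("rows",[(y,int(g[y,252:280].mean())) for y in range(4,92)]); print("cols",[(x,int(g[25:60,x].mean())) for x in range(235,300)])
```

```text
rows [(4, 119), (5, 118), (6, 118), (7, 117), (8, 116), (9, 115), (10, 114), (11, 113), (12, 113), (13, 110), (14, 103), (15, 101), (16, 107), (17, 115), (18, 118), (19, 113), (20, 101), (21, 83), (22, 79), (23, 98), (24, 114), (25, 119), (26, 119), (27, 113), (28, 111), (29, 116), (30, 119), (31, 120), (32, 120), (33, 120), (34, 120), (35, 120), (36, 120), (37, 120), (38, 120), (39, 120), (40, 120), (41, 120), (42, 120), (43, 120), (44, 120), (45, 119), (46, 120), (47, 120), (48, 120), (49, 120), (50, 120), (51, 120), (52, 120), (53, 120), (54, 120), (55, 119), (56, 119), (57, 120), (58, 120), (59, 117), (60, 106), (61, 89), (62, 80), (63, 79), (64, 81), (65, 79), (66, 78), (67, 87), (68, 104), (69, 118), (70, 121), (71, 122), (72, 123), (73, 122), (74, 118), (75, 106), (76, 84), (77, 67), (78, 74), (79, 98), (80, 115), (81, 119), (82, 120), (83, 119), (84, 118), (85, 119), (86, 119), (87, 119), (88, 120), (89, 119), (90, 120), (91, 120)]
cols [(235, 124), (236, 123), (237, 121), (238, 121), (239, 119), (240, 119), (241, 118), (242, 117), (243, 117), (244, 114), (245, 104), (246, 92), (247, 102), (248, 114), (249, 117), (250, 110), (251, 94), (252, 97), (253, 118), (254, 122), (255, 121), (256, 121), (257, 121), (258, 121), (259, 120), (260, 122), (261, 121), (262, 121), (263, 121), (264, 122), (265, 121), (266, 121), (267, 121), (268, 121), (269, 121), (270, 121), (271, 121), (272, 121), (273, 121), (274, 121), (275, 121), (276, 121), (277, 122), (278, 116), (279, 96), (280, 86), (281, 101), (282, 114), (283, 117), (284, 112), (285, 105), (286, 109), (287, 116), (288, 117), (289, 117), (290, 116), (291, 116), (292, 116), (293, 117), (294, 117), (295, 116), (296, 116), (297, 116), (298, 117), (299, 118)]
```

Run:
```python
from h import *
np.set_printoptions(precision=1,suppress=True,linewidth=250)
f,s,t=pickle.load(open("w11.pkl","rb"))
M=cv2.invertAffineTransform(cv2.getRotationMatrix2D((266.5,45.5),6.0,1))
q=lambda x,y: M@[x,y,1]
a=plane(f,q(265.5,15),24,s)[0]; 
for row,z in((74,24),(75.5,24),(77.5,0),(78.5,0)):
    b=plane(f,q(265.5,row),z,s)[0]; d=(a-b)[:2]; print(row,z,b,np.linalg.norm(d),np.degrees(np.arctan2(d[1],d[0])))
for r in(25,60): l,rr=plane(f,[q(246,r),q(285,r)],24,s); d=rr-l; print(l,rr,np.linalg.norm(d),np.degrees(np.arctan2(d[1],d[0]))+90)
p=pose(s)[0]; print(cam(f,s)[0])
```

```text
74 24 [399.4 285.4  24. ] 53.28843541318065 94.31211595819629
75.5 24 [399.5 284.   24. ] 54.71678779673402 94.31211595819622
77.5 0 [399.8 285.3   0. ] 53.453698321919724 94.75203010827319
78.5 0 [399.9 284.2   0. ] 54.486232199919165 94.743693416254
[376.9 328.2  24. ] [415.2 331.6  24. ] 38.412645626795914 95.00285331939047
[378.7 296.8  24. ] [418.2 300.2  24. ] 39.601439562912766 94.82878280544006
[397.4 241.1 331.5]
```

Run:
```python
from h import *
np.set_printoptions(precision=1,suppress=True)
f,s,t,g=pickle.load(open("w7.pkl","rb")); s0=pickle.load(open("scene0.pkl","rb"));t0=pickle.load(open("top0.pkl","rb"))
print("w7",plane(f,(459,168),18,s)); print("t0",plane(t0,(151.5,234),18)); print("scene0",plane(s0,(338.5,183),18))
f8,s8,t8,g8=pickle.load(open("w8.pkl","rb"));f1,s1,t1=pickle.load(open("w11.pkl","rb"))
print("w8",plane(f8,(250,15),18,s8),"w11",plane(f1,(266.5,46),18,s1))
h=lambda F,r:blob(hsvmask(F,(155,80,80),(178,255,255),r))[0]
for n,F,S in(("t0",t0,None),("w8",f8,s8),("w11",f1,s1),("w7",f,s)): 
    p=h(F,(60,0,512,384)); print("pink",n,p,plane(F,p,15,S))
```

```text
w7 [[396.2 310.1  18. ]]
t0 [[390.4 270.1  18. ]]
scene0 [[405.9 267.5  18. ]]
w8 [[396.7 314.9  18. ]] w11 [[398.5 312.7  18. ]]
pink t0 [143.8 286. ] [[251.8 270.8  15. ]]
pink w8 [130.4  29.2] [[250.6 272.1  15. ]]
pink w11 [120.1  61. ] [[250.7 272.2  15. ]]
pink w7 [462.8  62.4] [[250.8 272.1  15. ]]
```

>>> step_arm(
  steps=[
    [0,0,0,29.2,2.5,15,0.65],
    [0,0,0,29.2,2.5,15,0.65],
    [0,0,0,29.2,2.5,15,0.65],
    [0,0,0,29.2,2.5,15,0.65],
    [0,0,0,29.2,2.5,15,0.65],
    [0,0,5.7,0,0,20,0.65],
    [0,0,0,0,0,20,0.65],
    [0,0,0,0,0,5,0.65],
  ],
)

```text
time_s: 40.25
ee_pos: [396.1, 310.6, 38.4]
ee_rot: [-179.9, 0.0, 95.1]
force: [-0.3, -0.4, 0.1]
gripper_width: 59.3
gripper_force: 0.0
```

>>> step_arm(
  steps=[
    [0,0,0,0.6,1.4,8,0.65],
    [0,0,0,0,0,8,0.65],
    [0,0,0,0,0,8,0.65],
    [0,0,0,0,0,9,0.65],
    [0,0,0,0,0,0,0.65],
    [0,0,0,0,0,0,0],
    [0,0,0,0,0,0,0],
    [0,0,0,0,0,0,0],
  ],
)

```text
time_s: 41.25
ee_pos: [397.7, 311.7, 6.3]
ee_rot: [180.0, -0.0, 94.9]
force: [-0.1, 0.3, 0.4]
gripper_width: 40.7
gripper_force: 24.5
```

>>> step_arm(
  steps=[
    [0,0,0,0,0,0,0],
    [0,0,0,0,0,-10,0],
    [0,0,0,0,0,-20,0],
    [0,0,0,0,0,-25,0],
    [0,0,0,0,0,-25,0],
    [0,0,0,0,0,-25,0],
    [0,0,0,0,0,-25,0],
    [0,0,0,0,0,0,0],
  ],
)

```text
time_s: 42.25
ee_pos: [398.5, 312.3, 138.0]
ee_rot: [179.8, -0.1, 94.9]
force: [0.6, 0.3, -1.2]
gripper_width: 40.5
gripper_force: 24.5
```

Run:
```python
from h import *
np.set_printoptions(precision=1,suppress=True)
s=snap("wrist")[1]; print(s["ee_pos"],s["ee_rot"],s["gripper_width"])
p,r=pose(s); plan(p,r,[*c2w(0.8,-5),130],down(186.25),9,"pre")
```

```text
[398.5 312.3 138. ] [179.8  -0.1  94.9] 40.51394911423169
max [ 0.   0.  10.1 38.7 32.4  0.9]
[0.0, 0.0, -10.1, -35.3, 16.2, 0.9]
[0.0, 0.0, -10.1, -37.6, 9.7, 0.9]
[0.0, 0.0, -10.1, -38.7, 3.0, 0.8]
[0.0, 0.0, -10.1, -38.6, -3.9, 0.8]
[0.0, 0.0, -10.1, -37.3, -10.6, 0.8]
[0.0, 0.0, -10.1, -34.9, -17.0, 0.8]
[0.0, 0.0, -10.1, -31.3, -22.9, 0.9]
[0.0, 0.0, -10.1, -26.8, -28.1, 0.9]
[0.0, 0.0, -10.1, -21.4, -32.4, 0.9]
```

>>> step_arm(
  steps=[
    [0,0,-10.1,-35.3,16.2,0.9,0],
    [0,0,-10.1,-37.6,9.7,0.9,0],
    [0,0,-10.1,-38.7,3,0.8,0],
    [0,0,-10.1,-38.6,-3.9,0.8,0],
    [0,0,-10.1,-37.3,-10.6,0.8,0],
    [0,0,-10.1,-34.9,-17,0.8,0],
    [0,0,-10.1,-31.3,-22.9,0.9,0],
    [0,0,-10.1,-26.8,-28.1,0.9,0],
  ],
)

```text
time_s: 43.3
ee_pos: [549.5, 39.9, 127.5]
ee_rot: [-180.0, -0.2, 176.0]
force: [-0.2, 0.6, -1.0]
gripper_width: 40.1
gripper_force: 24.5
```

>>> step_arm(
  steps=[
    [0,0,-10.1,-21.4,-32.4,0.9,0],
    [0,0,0,0,-5,0,0],
    [0,0,0,0,0,15,0],
    [0,0,0,0,0,20,0],
    [0,0,0,0,0,20,0],
    [0,0,0,0,0,10,0],
    [0,0,0,0,0,0,0],
    [0,0,0,0,0,0,0],
  ],
)

```text
time_s: 44.3
ee_pos: [569.8, 2.6, 63.8]
ee_rot: [180.0, 0.1, -174.2]
force: [0.5, -0.1, -1.2]
gripper_width: 39.9
gripper_force: 24.5
```

Run:
```python
from h import *
np.set_printoptions(precision=1,suppress=True)
from workcell import *
s=state(); print(s["ee_pos"],w2c(s["ee_pos"]),s["ee_rot"],s["force"])
```

```text
[569.8   2.6  63.8] [ -1.  -10.9] [ 180.     0.1 -174.2] [ 0.5 -0.1 -1.2]
```

>>> step_arm(
  steps=[
    [0,0,-0.4,-1.5,0,6,0],
    [0,0,0,0,0,8,0],
    [0,0,0,0,0,8,0],
    [0,0,0,0,0,6,0],
    [0,0,0,0,0,5,0],
    [0,0,0,0,0,3,0],
    [0,0,0,0,0,2,0],
    [0,0,0,0,0,0,0],
  ],
)

```text
time_s: 45.3
ee_pos: [571.0, 2.4, 25.3]
ee_rot: [180.0, 0.0, -173.8]
force: [-0.3, -0.1, -1.7]
gripper_width: 40.2
gripper_force: 24.5
```

>>> step_arm(
  steps=[
    [0,0,0,0,0,1,0],
    [0,0,0,0,0,0.7,0],
    [0,0,0,0,0,0,0],
    [0,0,0,0,0,0,0.55],
    [0,0,0,0,0,0,0.55],
    [0,0,0,0,0,0,0.55],
    [0,0,0,0,0,-15,0.55],
    [0,0,0,0,0,-25,0.55],
  ],
)

```text
time_s: 46.3
ee_pos: [570.6, 2.4, 64.1]
ee_rot: [180.0, -0.1, -173.8]
force: [0.2, -0.6, 1.1]
gripper_width: 50.2
gripper_force: 0.0
```

>>> step_arm(
  steps=[
    [0,0,0,0,0,-30,0.55],
    [0,0,0,0,-25,0,0],
    [0,0,0,0,-30,0,0],
    [0,0,0,0,-30,0,0],
    [0,0,0,0,-24,0,0],
    [0,0,0,0,0,15,0],
    [0,0,0,0,0,0,0],
    [0,0,0,0,0,0,0],
  ],
)

```text
time_s: 47.3
ee_pos: [582.6, -105.0, 78.6]
ee_rot: [180.0, -0.0, -173.7]
force: [0.1, -0.6, -0.8]
gripper_width: 0.3
gripper_force: 0.0
```

Run:
```python
from h import *
np.set_printoptions(precision=1,suppress=True)
from workcell import *
s=state(); print(s["ee_pos"],w2c(s["ee_pos"]),s["ee_rot"],s["force"],s["gripper_width"])
```

```text
[ 582.6 -105.    78.6] [  -0.1 -119.2] [ 180.    -0.  -173.7] [ 0.1 -0.6 -0.8] 0.3019779214597128
```

>>> step_arm(
  steps=[
    [0,0,0,0,0,15,0],
    [0,0,0,0,0,15,0],
    [0,0,0,0,0,0,0],
    [0,0,0,0,6,0,0],
    [0,0,0,0,8,0,0],
    [0,0,0,0,8,0,0],
    [0,0,0,0,9,0,0],
    [0,0,0,0,9,0,0],
  ],
)

```text
time_s: 48.3
ee_pos: [578.5, -65.6, 48.9]
ee_rot: [-180.0, 0.0, -173.8]
force: [0.2, -1.9, -0.0]
gripper_width: 0.4
gripper_force: 1.1
```

>>> step_arm(
  steps=[
    [0,0,0,0,9,0,0],
    [0,0,0,0,9,0,0],
    [0,0,0,0,9,0,0],
    [0,0,0,0,9,0,0],
    [0,0,0,0,9,0,0],
    [0,0,0,0,9,0,0],
    [0,0,0,0,9,0,0],
    [0,0,0,0,7,0,0],
  ],
)

```text
time_s: 49.3
ee_pos: [570.8, 3.9, 48.8]
ee_rot: [-180.0, -0.0, -173.8]
force: [-0.7, -4.3, 1.6]
gripper_width: 0.2
gripper_force: 2.1
```

Run:
```python
from h import *
np.set_printoptions(precision=1,suppress=True)
from workcell import *
s=state(); print(s["ee_pos"],w2c(s["ee_pos"]),s["ee_rot"],s["force"],s["gripper_width"])
```

```text
[570.8   3.9  48.8] [ 0.  -9.7] [-180.    -0.  -173.8] [-0.7 -4.3  1.6] 0.17793332173225326
```

>>> step_arm(
  steps=[
    [0,0,0,0,2,0,0],
    [0,0,0,0,2,0,0],
    [0,0,0,0,2,0,0],
    [0,0,0,0,2,0,0],
    [0,0,0,0,2,0,0],
    [0,0,0,0,1,0,0],
    [0,0,0,0,1,0,0],
    [0,0,0,0,0,0,0],
  ],
)

```text
time_s: 50.3
ee_pos: [569.8, 13.5, 48.7]
ee_rot: [-179.8, -0.0, -173.7]
force: [-0.8, -10.7, 3.3]
gripper_width: 0.4
gripper_force: 5.3
```

>>> step_arm(
  steps=[
    [0,0,0,0,1,0,0],
    [0,0,0,0,1,0,0],
    [0,0,0,0,1,0,0],
    [0,0,0,0,0,0,0],
    [0,0,0,0,0,0,0],
    [0,0,0,0,0,0,0],
    [0,0,0,0,0,0,0],
    [0,0,0,0,0,0,0],
  ],
)

```text
time_s: 51.3
ee_pos: [569.8, 13.7, 48.7]
ee_rot: [-179.5, 0.0, -173.6]
force: [0.4, -20.1, 3.6]
gripper_width: 0.3
gripper_force: 9.8
```

Run:
```python
from h import *
np.set_printoptions(precision=1,suppress=True)
from workcell import *
s=state(); print(s["ee_pos"],w2c(s["ee_pos"]),s["ee_rot"],s["force"],s["gripper_width"])
```

```text
[569.8  13.7  48.7] [0.1 0.1] [-179.5    0.  -173.6] [  0.4 -20.1   3.6] 0.33347284517553766
```

>>> step_arm(
  steps=[
    [0,0,0,0,-12,0,0],
    [0,0,0,0,0,-20,0],
    [0,0,0,0,0,-40,0],
    [0,0,0,0,-10,-50,0],
    [0,0,0,20,-20,-40,0],
    [0,0,0,20,-40,0,0],
    [0,0,0,30,-50,0,0],
    [0,0,0,30,-50,0,0],
  ],
)

```text
time_s: 52.3
ee_pos: [489.4, -173.6, 198.4]
ee_rot: [179.9, 0.1, -173.7]
force: [-0.2, 0.4, 0.3]
gripper_width: 0.6
gripper_force: 0.0
```

>>> step_arm(
  steps=[
    [0,0,0,30,-50,0,0],
    [0,0,0,30,-50,0,0],
    [0,0,0,30,-50,0,0],
    [0,0,0,0,-40,0,0],
    [0,0,0,0,0,0,0],
    [0,0,0,0,0,0,0],
    [0,0,0,0,0,0,0],
    [0,0,0,0,0,0,0],
  ],
)

```text
time_s: 53.3
ee_pos: [421.0, -371.0, 198.7]
ee_rot: [180.0, 0.0, -173.7]
force: [0.1, 0.9, -0.1]
gripper_width: 0.2
gripper_force: 0.0
```

Run:
```python
from h import *
t,s=snap("top"); print(s["ee_pos"],s["ee_rot"]); pickle.dump(t,open("t12.pkl","wb"))
a=cv2.resize(t["image"][125:221,190:330],(784,538),interpolation=2); cv2.imwrite("pics/t12.png",a)
```

```text
[ 420.98923328 -370.98026092  198.74188685] [ 1.79981060e+02  1.96049407e-02 -1.73708932e+02]
```

View pics/t12.png

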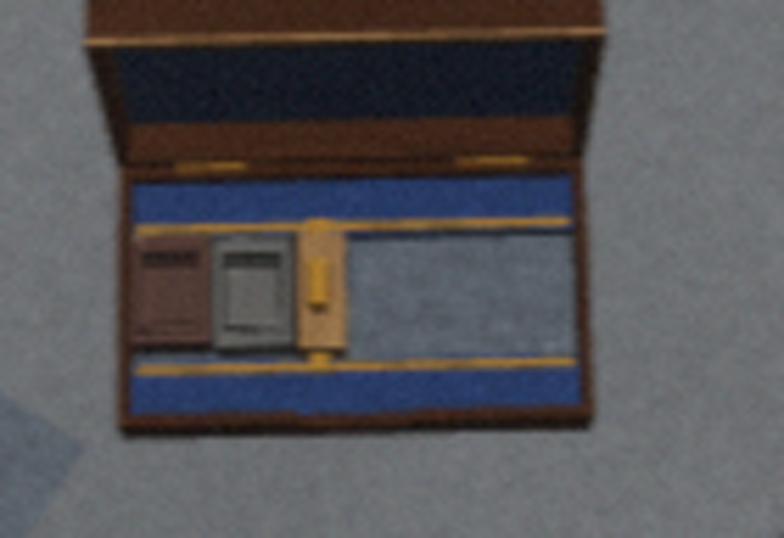

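```bash
sed -i 's/^C=.*/C=np.array([570.3,11.0]); YAW=6.25/' h.py
python3 - <<'E'
from h import *
from workcell import *
p,r=pose(state()); plan(p,r,[*c2w(140,0),205],down(186.25),10,"pre")
th=np.linspace(1.70,0,25); rr=112
X=66-rr*np.cos(th)+27*np.sin(th)+16; Z=38+rr*np.sin(th)+27*np.cos(th)
print("start",X[0],Z[0],"end",X[-1],Z[-1])
print([[round(-a,1),round(-b,1)] for a,b in zip(np.diff(X),np.diff(Z))])
E
```

```text
max [ 0.   0.   0.  33.  36.4  0.6]
[0.0, 0.0, 0.0, -33.0, 36.3, -0.6]
[0.0, 0.0, 0.0, -33.0, 36.3, -0.6]
[0.0, 0.0, 0.0, -33.0, 36.4, -0.6]
[0.0, 0.0, 0.0, -33.0, 36.4, -0.6]
[0.0, 0.0, 0.0, -33.0, 36.4, -0.6]
[0.0, 0.0, 0.0, -33.0, 36.4, -0.6]
[0.0, 0.0, 0.0, -33.0, 36.4, -0.6]
[0.0, 0.0, 0.0, -33.0, 36.4, -0.6]
[0.0, 0.0, 0.0, -33.0, 36.4, -0.6]
[0.0, 0.0, 0.0, -33.0, 36.4, -0.6]
start 123.20553324331541 145.5876574246973 end -30.0 65.0
[[np.float64(7.7), np.float64(-2.6)], [np.float64(7.9), np.float64(-2.1)], [np.float64(8.0), np.float64(-1.5)], [np.float64(8.1), np.float64(-1.0)], [np.float64(8.1), np.float64(-0.4)], [np.float64(8.2), np.float64(0.2)], [np.float64(8.1), np.float64(0.8)], [np.float64(8.0), np.float64(1.3)], [np.float64(7.9), np.float64(1.9)], [np.float64(7.8), np.float64(2.5)], [np.float64(7.6), np.float64(3.0)], [np.float64(7.4), np.float64(3.5)], [np.float64(7.1), np.float64(4.1)], [np.float64(6.8), np.float64(4.5)], [np.float64(6.4), np.float64(5.0)], [np.float64(6.1), np.float64(5.5)], [np.float64(5.7), np.float64(5.9)], [np.float64(5.2), np.float64(6.3)], [np.float64(4.8), np.float64(6.6)], [np.float64(4.3), np.float64(6.9)], [np.float64(3.8), np.float64(7.2)], [np.float64(3.3), np.float64(7.5)], [np.float64(2.7), np.float64(7.7)], [np.float64(2.2), np.float64(7.9)]]
```

>>> step_arm(
  steps=[
    [0,0,0,-41,46,-2,0],
    [0,0,0,-41,45,-2,0],
    [0,0,0,-41,46,-2,0],
    [0,0,0,-41,45,0,0],
    [0,0,0,-41,46,0,0],
    [0,0,0,-41,45,0,0],
    [0,0,0,-42,46,0,0],
    [0,0,0,-42,45,0,0],
  ],
)

```text
time_s: 54.35
ee_pos: [710.2, 27.9, 204.9]
ee_rot: [-180.0, 0.0, -173.7]
force: [1.2, -0.5, -0.6]
gripper_width: 0.5
gripper_force: 0.0
```

>>> step_arm(
  steps=[
    [0,0,0,0,0,0,0],
    [0,0,0,0,0,0,0],
    [0,0,0,0,0,15,0],
    [0,0,0,0,0,15,0],
    [0,0,0,0,0,15,0],
    [0,0,0,0,0,13,0],
    [0,0,0,0,0,0,0],
    [0,0,0,0,0,0,0],
  ],
)

```text
time_s: 55.35
ee_pos: [709.7, 25.5, 147.0]
ee_rot: [180.0, 0.0, -173.8]
force: [-0.2, -0.0, -0.4]
gripper_width: 0.4
gripper_force: 0.0
```

Run:
```python
from h import *
np.set_printoptions(precision=1,suppress=True)
from workcell import *
s=state(); print(s["ee_pos"],w2c(s["ee_pos"]),s["ee_rot"],s["force"],s["qpos"])
```

```text
[709.7  25.5 147. ] [140.1  -0.8] [ 180.     0.  -173.8] [-0.2 -0.  -0.4] [  1.1  32.9  75.3   0.   71.7 -95.1]
```

>>> step_arm(
  steps=[
    [0,0,0,9,0,1.5,0],
    [0,0,0,8,0,0,0],
    [0,0,0,7.7,0,-2.6,0],
    [0,0,0,7.9,0,-2.1,0],
    [0,0,0,8,0,-1.5,0],
    [0,0,0,8.1,0,-1,0],
    [0,0,0,8.1,0,-0.4,0],
    [0,0,0,8.2,0,0.2,0],
  ],
)

```text
time_s: 56.35
ee_pos: [644.2, 18.4, 152.6]
ee_rot: [-180.0, 0.0, -173.8]
force: [0.9, -0.4, -2.0]
gripper_width: 0.5
gripper_force: 0.6
```

>>> step_arm(
  steps=[
    [0,0,0,8.1,0,0.8,0],
    [0,0,0,8,0,1.3,0],
    [0,0,0,7.9,0,1.9,0],
    [0,0,0,7.8,0,2.5,0],
    [0,0,0,7.6,0,3,0],
    [0,0,0,7.4,0,3.5,0],
    [0,0,0,7.1,0,4.1,0],
    [0,0,0,6.8,0,4.5,0],
  ],
)

```text
time_s: 57.35
ee_pos: [583.8, 11.8, 130.6]
ee_rot: [180.0, -0.0, -173.8]
force: [0.5, 0.7, 0.9]
gripper_width: 0.2
gripper_force: 0.4
```

>>> step_arm(
  steps=[
    [0,0,0,6.4,0,5,0],
    [0,0,0,6.1,0,5.5,0],
    [0,0,0,5.7,0,5.9,0],
    [0,0,0,5.2,0,6.3,0],
    [0,0,0,4.8,0,6.6,0],
    [0,0,0,4.3,0,6.9,0],
    [0,0,0,3.8,0,7.2,0],
    [0,0,0,3.3,0,7.5,0],
  ],
)

```text
time_s: 58.35
ee_pos: [544.7, 7.6, 79.5]
ee_rot: [180.0, -0.0, -173.8]
force: [0.7, -0.2, 0.9]
gripper_width: 0.5
gripper_force: 0.3
```

>>> step_arm(
  steps=[
    [0,0,0,3,0,6,0],
    [0,0,0,2,0,5,0],
    [0,0,0,0,0,3,0],
    [0,0,0,0,0,2,0],
    [0,0,0,0,0,1,0],
    [0,0,0,0,0,0,0],
    [0,0,0,0,0,0,0],
    [0,0,0,0,0,0,0],
  ],
)

```text
time_s: 59.35
ee_pos: [539.5, 7.0, 65.1]
ee_rot: [180.0, -0.0, -173.8]
force: [-5.0, -0.0, 15.2]
gripper_width: 0.5
gripper_force: 7.7
```

>>> step_arm(
  steps=[
    [0,0,0,0,0,1,0],
    [0,0,0,0,0,0,0],
    [0,0,0,0,0,0,0],
    [0,0,0,0,0,-10,0],
    [0,0,0,0,0,-30,0],
    [0,0,0,30,0,-50,0],
    [0,0,0,50,0,-50,0],
    [0,0,0,60,0,-20,0],
  ],
)

```text
time_s: 60.35
ee_pos: [408.1, -7.6, 218.4]
ee_rot: [-180.0, 0.3, -173.8]
force: [-0.7, -0.5, 2.2]
gripper_width: 0.4
gripper_force: 0.0
```

>>> step_arm(
  steps=[
    [0,0,0,0,50,0,0],
    [0,0,0,0,50,0,0],
    [0,0,0,0,50,0,0],
    [0,0,0,0,50,0,0],
    [0,0,0,0,50,0,0],
    [0,0,0,0,0,0,0],
    [0,0,0,0,0,0,0],
    [0,0,0,0,0,0,0],
  ],
)

```text
time_s: 61.35
ee_pos: [380.4, 240.0, 216.0]
ee_rot: [-180.0, -0.0, -173.9]
force: [-0.1, -0.3, -0.2]
gripper_width: 0.4
gripper_force: 0.0
```

Run:
```python
from h import *
np.set_printoptions(precision=1,suppress=True)
t,s=snap("top"); g,_=snap("scene"); print(s["ee_pos"],s["force"],s["time_s"]); t0=pickle.load(open("top0.pkl","rb"));g0=pickle.load(open("scene0.pkl","rb"))
for n,F in(("0",t0),("1",t)):
    print(n,"handle",plane(F,blob(hsvmask(F,(0,180,100),(8,255,255),(300,180,420,270)))[0],20),"inlay",blob(hsvmask(F,(8,150,120),(30,255,255),(235,180,275,203)))[0],"brush",blob(hsvmask(F,(22,180,150),(35,255,255),(215,100,245,140)))[0],"pot",blob(hsvmask(F,(100,120,60),(125,255,255),(395,140,440,185)))[0])
for F in(g0,g): print("scene inlay",blob(hsvmask(F,(8,130,140),(30,255,255),(240,180,290,200)))[0])
d=cv2.absdiff(g["image"],g0["image"]); print("diff over case",d[190:240,222:310].mean())
a=np.hstack([cv2.resize(t["image"][125:285,190:450],None,fx=1.6,fy=1.6),cv2.resize(g["image"][160:320,90:330],(384,256))]); cv2.imwrite("pics/end.png",a); print(a.shape)
print("mat centre",plane(t0,(367.7,222.8),0))
```

```text
[380.4 240.  216. ] [-0.1 -0.3 -0.2] 61.35
0 handle [[ 465.5 -289.3   20. ]] inlay [253.  195.4] brush [228.6 125. ] pot [421.3 162.5]
1 handle [[ 468.1 -288.9   20. ]] inlay [252.7 195.4] brush [228.6 125. ] pot [421.6 162.4]
scene inlay [261.5 194.8]
scene inlay [260.9 194.9]
diff over case 1.7300757575757575
(256, 800, 3)
mat centre [[ 477.4 -317.9    0. ]]
```

View pics/end.png

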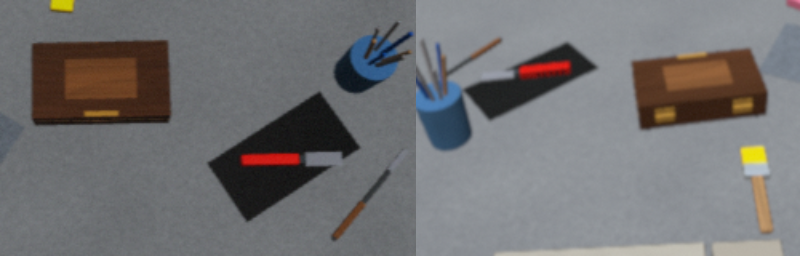

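The pictures show the lid shut, with its inlay at the same pixels as at the start. The scraper lies on its mat, its origin about 10 mm from the centre, and the bystanders have not moved. I'm handing the job in.

```bash
python3 -c "
from workcell import *
print(job_done())"
```

```text
the job is handed in; nothing more can be done
None
```

The job is handed in; its verdict was not returned. Both inkstones found on the mat (red-brown and light grey) are packed against the far end wall by the divider. The lid is shut, the scraper is on its black mat, and the brush, chisel and pot look unmoved.

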